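# Pack the density kit into its foam tray

### The arm

A 7-joint arm with a two-finger parallel gripper is mounted at the origin on the work surface. World frame = base frame: x ahead of the robot, y to its left, z up, the work surface at z = 0. Lengths are in m, angles in degrees, forces in N, time in s.
With the tool pointing down it reaches from about 0.375 to 0.925 m from the base axis. Payload 3.1 kg.
Tool frame: the origin (TCP) lies on the mounting face of the last link; the fingertips stand 173 mm ahead of it and the grasp point (between the pads) lies 155 mm ahead of it (manip.hold_point_z is the distance from the TCP to the grasp point, in m); x points along the fingers, y is the direction in which the jaws open and shut, and the axes are right-handed (so a half turn about x gives the same grasp; the last joint's range is limited). The gripper opens to 85 mm and grips with 20 to 120 N. Pads are 22 mm wide; open, the fingers measure 114 mm over their backs; the gripper's body (76 mm by 85 mm) begins 54 mm behind the grasp point. The pads swing forward as they close: fully open they stand 13 mm farther back than shut.
Start: joints at [58.224, 21.939, 2.515, 91.553, -1.026, 66.532, -2.859], TCP at [0.287, -0.583, 0.405] pointing down, gripper open.
Joint ranges: [-149.38, 149.38], [-23.57, 123.04], [-84.95, 90], [0, 143.3], [-89.99, 269.99], [3.08, 112.72], [-163.45, 163.45]. Speed limits (degrees/s): [159.86, 159.86, 180, 180, 180, 180, 180].

### API

Orientations are given as [roll, pitch, yaw] about the fixed x, y, z axes, in that order (R = Rz(yaw) Ry(pitch) Rx(roll)).
In Python, from bench import manip gives the robot as it stands. The module is installed in compiled form; this text tells all that it offers.
- The arm moves only by the shell command python3 -m creep 'ROWS'. ROWS is JSON, one flat list of numbers, 7 for each row, row after row: the shift along the tool's x, y, z in mm, then the turn, a rotation vector about the tool's x, y, z in degrees, then the gripper command: -1 is shut, 1 is fully open, values between are in proportion. A call has 1 to 5 rows; each row shifts and turns the pose as measured when the row begins, along the tool's axes as they then stand; what a row does not reach is not made up. A row lasts 1/12 s, in which the tool goes at most 41.7 mm and 7.16 degrees, less where a joint would pass 70% of its speed; a pose out of reach is approached as far as the arm can. A call is refused whole if a number of a shift passes 41.7 or a number of a turn 7.16, either way. A call with a gripper value outside its range is refused whole. The fingers move at their own pace and stop on an object; the grip force is fixed at half the most. Time passes only in rows, so rows that do not move let the fingers close. It gives the time, the measured TCP pose, the force and the opening at its end, in the units of the state.
- manip.read_state(): the state, without advancing time (a new reading comes with each control period).
- manip.capture(name): name is "scene" or "top" or "wrist"; returns the picture (420x560x3 uint8, blue, green, red); there is no depth.
- manip.calibration(name): a dict with "fx", "fy", "cx", "cy" (pixels), "R" (3x3) and "t" (3): a world point X has camera coordinates R X + t. Camera axes: x right, y down, z forward; pixel columns grow to the right and rows downward; lengths in m; the calibration is good to about 2 mm. A picture is of the moment at which its call begins: read the wrist's pose just before it. calibration takes no time and is no camera call; for the wrist camera it gives the pose at the moment of the call.
- manip.close_job(): hands the job in, once; it reports no verdict.
The state is a dict: "clock": time; "joints": joint angles; "joint_vel": joint speeds; "joint_efforts": joint torques, N m; "eef_pos": TCP position; "tcp_rot": TCP orientation; "contact_force": force on the tool from outside, world axes, zero at the start; "wrist_torque": the same for the moment, N m; "width": finger opening in m.
Only numpy, scipy, OpenCV 4.12 (cv2) and the standard library are available. Lean on these libraries where they do the work, as an engineer would, in place of code of your own. Each camera call takes 0.05 s, during which the arm holds its last target. There are 200 camera calls.

### The job

The density measurements are finished, so pack the kit away. Lift the weighing hanger up and off the crossbar on the balance without knocking or loading the balance, and press its sieve pan fully home in the matching rectangular cutout of the foam tray, so that the hanger stands upright there; press the T-shaped digital thermometer fully home in its matching cutout as well, display up and level. Leave the weight box in the tray and the dish, beaker and flask on the bench where they are.

Things in the scene. Friction and masses are not known exactly. Their poses are not given: they have to be found in the camera images.
- balance: Fixed laboratory balance, off-white and grey. Origin on the bench under the middle of its crossbar; x points to the balance's back, y along the crossbar, z up. Housing from x = -155 to +95 mm, y = -100 to +100 mm, 71 mm high; steel weighing pan on top, 82 mm high. Neither balance nor bracket may be loaded: keep contact forces on them well below 12 N.
- crossbar (a point): Middle of the top of the round crossbar, 8 mm thick, 210 mm above the bench, of the steel U-shaped bracket that stands on the balance's pan; axes as the balance's. The bar runs along y between the tops of two 8 mm posts at y = -58 and +58 mm. Nothing stands above it.
- hanger_tab (a point): Centre of the blue finger tab on top of the loose weighing hanger (steel, 80 g, 132 mm tall). Tab: 20 mm along x, 10 mm along y (pinch it along y), from 18 mm below to 14 mm above this point. At the start the hanger hangs plumb from the crossbar, up to 10 mm off its middle, x and y axes as the balance's, the crown of its hook on the bar: the bar's top lies 26 mm below this point.
- hanger_pan (a point): Middle of the underside of the hanger's sieve pan, 118 mm below hanger_tab, same axes. Pan: 40 mm along x, 64 mm along y, 10 mm high. Its stem jogs to -x to pass the bar there and rejoins the middle 50 mm below the bar's top; the hook's lip on the +x side reaches 12 mm below that top. To unhook: raise 16 to 35 mm (higher, the jog meets the bar), draw level 60 mm or more towards its -x.
- thermo_mid (a point): Centre of the loose digital thermometer (120 g), lying display up on the bench, 15 mm above its underside. T-shaped from above, 136 mm long, 30 mm thick all over: white display head 48 mm wide from x = +18 to +68 mm, blue stem 26 mm wide from x = -68 to +18 mm. z up. Its centre of mass lies about 10 mm towards the head.
- tray: Fixed grey kit tray, 240 mm along x, 260 mm along y, rim 43 mm high; origin on the bench under its centre, z up. Filled with dark foam, top 40 mm above the bench. Cutouts 14 mm deep with yellow floors 26 mm above the bench; they hold a check-weight box, forceps, and the two empty ones for thermometer and hanger.
- hanger_cutout (a point): Middle of the floor of the hanger pan's cutout, 48 mm along x, 72 mm along y (axes as the tray's): 4 mm of room round the pan, but springy foam lips on the two long sides slope inwards from the wall's top and bite 1.5 mm a side. The pan, either way round with its long side along y, stops about 8 mm above the floor unless pressed down with 8 to 18 N; friction then keeps it there.
- thermo_cutout (a point): Floor of the thermometer's T-shaped cutout, where the thermometer's middle belongs (thermo_mid then lies 15 mm above it); x points to the wide end, for the display head; axes as the tray's. 4 mm of room all round, springy lips as in the other cutout beside head and stem: 8 to 18 N press it down to the floor. 16 mm of its thickness then stands above the foam.
- weight_box: Grey and black check-weight box, 34 x 48 x 32 mm, loose in its own cutout of the tray, origin at its underside, 26 mm above the bench. To be left alone.
- beaker: Loose glass beaker, 68 mm wide and 90 mm tall, behind the Petri dish, origin under it. To be left alone.
- petri: Loose covered Petri dish, 94 mm wide, 17 mm high, origin under it. To be left alone.
- amber_flask: Loose small amber volumetric flask, 62 mm wide and 170 mm tall, origin under it. To be left alone.
There are look-alikes about, which are no part of the job. Leave any black, green or orange look-alike of the part that bears thermo_mid alone.

How it is judged:
By the outcome, as a careful person would: the job done as asked, in the order asked, and still so for the second after the job is handed in, with the robot touching nothing.
It also fails if it takes over 72 s, if anything falls off the work surface, if the arm or the gripper's body presses on something with over 40 N, if the wrist force passes 120 N, or if a joint passes its speed limit or range.

## Working session

There is one attempt and no reset: what is moved stays moved. The work goes in short steps, Python scripts to look and compute and a shell command to move; the robot and the scene stay as the last step left them, time stands still between calls to the robot, and variables do not carry over. Pictures are saved under pics/ and viewed, on a budget of 10 in all, crops included, one or two more only if the job needs it, and the job is handed in when it is done.

```bash
mkdir -p pics; python3 - <<'E'
from bench import manip
import cv2,numpy as np
np.set_printoptions(precision=4,suppress=True)
for n in ("scene","top"):
    im=manip.capture(n); cv2.imwrite(f"pics/{n}0.png",im)
    c=manip.calibration(n); print(n,{k:np.array(v) for k,v in c.items()})
s=manip.read_state(); print(s)
E
```

```text
scene {'fx': array(496.6541), 'fy': array(496.6541), 'cx': array(275.7354), 'cy': array(200.3694), 'R': array([[ 0.2893,  0.9572,  0.0082],
       [ 0.8106, -0.2405, -0.5339],
       [-0.5091,  0.1611, -0.8455]]), 't': array([-0.1943, -0.2845,  1.6895])}
top {'fx': array(404.8037), 'fy': array(404.8037), 'cx': array(279.5974), 'cy': array(205.6926), 'R': array([[-0.0117, -0.9996,  0.0246],
       [-0.9947,  0.0092, -0.1022],
       [ 0.1019, -0.0257, -0.9945]]), 't': array([0.0443, 0.478 , 1.4072])}
{'clock': 0.1, 'joints': array([58.2242, 21.9905,  2.511 , 91.6394, -1.027 , 66.5313, -2.8577]), 'joint_vel': array([-0.0003, -0.0986, -0.0247, -0.1369,  0.0084,  0.0183, -0.029 ]), 'joint_efforts': array([  0.0027, -43.473 ,   1.0292, -25.0454,   0.0108,   0.0055,
        -0.    ]), 'eef_pos': array([ 0.2865, -0.583 ,  0.4034]), 'tcp_rot': array([-87.5928,  89.8613, 118.5855]), 'contact_force': array([-0.2041, -0.0137, -0.0218]), 'wrist_torque': array([ 0.001 ,  0.003 , -0.0145]), 'width': 0.08540272903967319}
```

View pics/scene0.png

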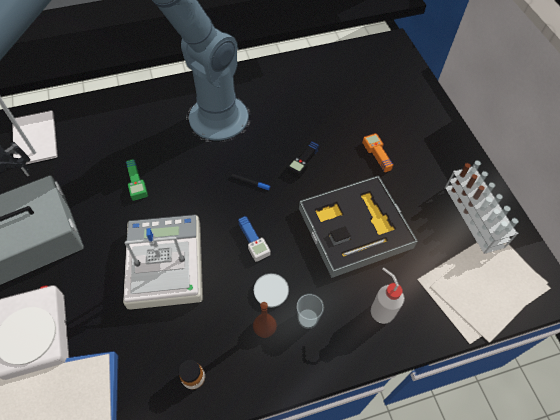

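View pics/top0.png

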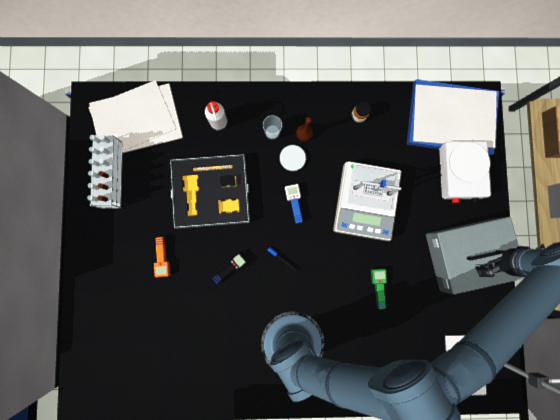

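Both pictures show the candidates for the thermometer. In the top picture they are blue/white (293,200), green (380,288), orange (161,258), black (230,268) and a blue pen (283,258). The blue/white T fits the description. The balance is at (367,200) with its display towards the robot. The tray is at (210,190). Next is one close composite crop.

```bash
python3 - <<'E'
import cv2,numpy as np
t=cv2.imread('pics/top0.png'); s=cv2.imread('pics/scene0.png')
def c(im,x,y,w,h,W,H):
    o=cv2.resize(im[y:y+h,x:x+w],(W,H),interpolation=cv2.INTER_CUBIC)
    k=W/w
    for g in range((x+9)//10*10,x+w,10):
        cv2.line(o,(int((g-x+.5)*k),0),(int((g-x+.5)*k),5),(0,255,0),1)
        if g%20==0: cv2.putText(o,str(g),(int((g-x+.5)*k),14),0,.33,(0,255,0),1)
    for g in range((y+9)//10*10,y+h,10):
        cv2.line(o,(0,int((g-y+.5)*k)),(5,int((g-y+.5)*k)),(0,255,0),1)
        if g%20==0: cv2.putText(o,str(g),(7,int((g-y+.5)*k)),0,.33,(0,255,0),1)
    return o
A=np.hstack([c(t,325,155,80,90,266,300),c(t,165,148,90,86,314,300),c(t,275,175,40,55,218,300)])
B=np.hstack([c(s,118,210,90,100,270,300),c(s,295,172,125,104,360,300),c(s,230,208,50,90,168,300)])
cv2.imwrite('pics/comp.png',np.vstack([A[:,:798],B[:,:798]]))
E
```

```text
(no output)
```

View pics/comp.png

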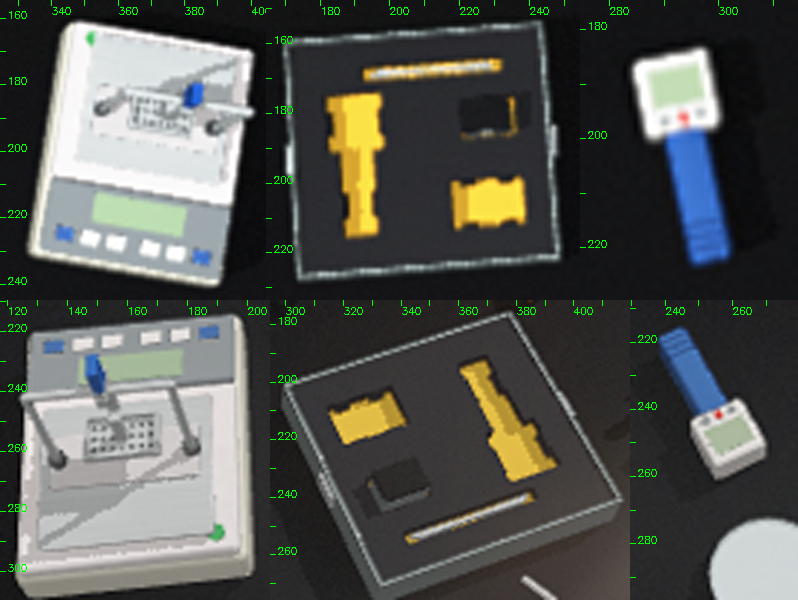

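The crop confirms the choice: a white head with a green display and a blue stem at top (293,204). The blue tab is at top (383,184) and scene (149,235). The thermometer cutout's wide end is towards image top, and the hanger cutout is at top (229,206).

```bash
cat > h.py <<'E'
from bench import manip
import numpy as np,cv2
from scipy.optimize import least_squares
from scipy.spatial.transform import Rotation as Ro
np.set_printoptions(precision=4,suppress=True)
def proj(c,X):
    p=np.atleast_2d(X)@np.array(c['R']).T+np.array(c['t'])
    return np.c_[c['fx']*p[:,0]/p[:,2]+c['cx'],c['fy']*p[:,1]/p[:,2]+c['cy']]
def ray(c,uv,z):
    R=np.array(c['R']);o=-R.T@np.array(c['t']);d=R.T@np.array([(uv[0]-c['cx'])/c['fx'],(uv[1]-c['cy'])/c['fy'],1])
    return o+d*(z-o[2])/d[2]
def tri(obs):
    return least_squares(lambda X:np.concatenate([(proj(c,X)[0]-uv) for c,uv in obs]),[.5,0,.1]).x
def fit(obs,x0): # obs: (cal, local pts Nx3, px Nx2); planar pose
    def f(p):
        r=Ro.from_euler('z',p[2]).as_matrix()
        return np.concatenate([(proj(c,L@r.T+[p[0],p[1],0])-uv).ravel() for c,L,uv in obs])
    s=least_squares(f,x0,loss='soft_l1');return s.x[:2],np.degrees(s.x[2]),np.abs(f(s.x)).max()
def goal(pos,jaw,yawsign=1):
    """rows from here to hold point pos with tool down, jaw axis along world angle jaw deg (nearest mod 180)"""
    s=manip.read_state();R=Ro.from_euler('xyz',s['tcp_rot'],degrees=True)
    best=None
    for k in (0,180):
        a=np.radians(jaw+k);y=np.array([np.cos(a),np.sin(a),0])
        x=np.array([0,0,-1.]) if np.argmax(np.abs(R.as_matrix()[2]))==0 else None
        yield_=None
        M=np.c_[x,y,np.cross(x,y)]
        rv=(R.inv()*Ro.from_matrix(M)).as_rotvec(degrees=True)
        if best is None or np.linalg.norm(rv)<np.linalg.norm(best[0]):best=(rv,M)
    tcp=np.array(pos)+[0,0,manip.hold_point_z]
    d=(tcp-s['eef_pos'])*1000
    print('t',s['clock'],'eef',s['eef_pos'],'w',s['width'],'F',s['contact_force'],'j7',s['joints'][6])
    print('shift tool now',R.inv().apply(d),'turn',best[0],'shift final axes',best[1].T@d,'world',d)
E
python3 - <<'E'
from h import *
T=manip.calibration('top');S=manip.calibration('scene')
print('cams',[-np.array(c['R']).T@c['t'] for c in (T,S)],'hp',manip.hold_point_z)
L=np.array([[.12,.13,.043],[.12,-.13,.043],[-.12,-.13,.043],[-.12,.13,.043]])
a=np.array([[170.2,160],[244.4,154.3],[249.2,221.6],[174.2,228.2]]);b=np.array([[417.2,241.4],[333.2,271],[299.5,202.5],[379,176.5]])
print('tray',fit([(T,L,a),(S,L,b)],[.5,.2,0]))
for n,uv,z in (('hc',(229,206),.026),('thead',(190.5,182),.026),('tstemend',(193.5,225),.026)):print(n,ray(T,uv,z))
L=np.array([[.068,.024,.03],[.068,-.024,.03],[.018,-.024,.03],[.018,.024,.03],[-.068,.013,.03],[-.068,-.013,.03]])
a=np.array([[284.7,186.6],[298.1,183.8],[300.9,198.3],[287.3,200.7],[295.5,223.6],[302.5,222.2]])
print('thermo',fit([(T,L,a),(S,L[4:],np.array([[246.4,216.3],[238.9,219.9]]))],[.5,0,0]))
L=np.array([[.095,.1,.071],[.095,-.1,.071],[-.155,-.1,.071],[-.155,.1,.071]])
a=np.array([[347.6,162.5],[401.1,170],[390.6,240.7],[334,230.8]])
print('bal',fit([(T,L,a)],[.5,-.3,0]))
print('tab',tri([(T,(383.3,183.9)),(S,(149.3,235))]))
print('bar from scene',ray(S,(125.3,243.3),.206),ray(S,(175.7,237.3),.206))
w=manip.calibration('wrist');s=manip.read_state();R=Ro.from_euler('xyz',s['tcp_rot'],degrees=True).as_matrix()
print('R tool\n',R,'wrist cam in tool',R.T@(-np.array(w['R']).T@w['t']-s['eef_pos']),'\n',R.T@np.array(w['R']).T, w['fx'])
E
```

```text
cams [array([0.3326, 0.0761, 1.4471]), array([ 1.147 , -0.1546,  1.2782])] hp 0.1547
tray (array([0.5344, 0.2843]), np.float64(3.988627396584895), np.float64(1.8589565881726458))
hc [0.4788 0.2175 0.026 ]
thead [0.5652 0.3532 0.026 ]
tstemend [0.4132 0.3411 0.026 ]
thermo (array([ 0.4844, -0.0149]), np.float64(10.124317990847036), np.float64(2.598907547973994))
bal (array([ 0.519, -0.27 ]), np.float64(-10.753417121472125), np.float64(2.485453292846273))
tab [ 0.522  -0.2732  0.2277]
bar from scene [ 0.5155 -0.334   0.206 ] [ 0.5339 -0.2145  0.206 ]
R tool
 [[-0.0012  0.4412 -0.8974]
 [ 0.0021 -0.8974 -0.4412]
 [-1.     -0.0024  0.0001]] wrist cam in tool [ 0.029   0.0002 -0.0714] 
 [[ 0.001  -0.2818  0.9595]
 [ 1.      0.0002 -0.001 ]
 [ 0.0001  0.9595  0.2818]] 309.18525409331295
```

```bash
python3 -m creep '[-18,0,0,7.1,0,0,1, -18,0,0,7.1,0,0,1, -18,0,0,7.1,0,0,1, -18,0,0,7.1,0,0,1, -18,0,0,7.1,0,0,1]'; python3 -c "
from h import *
goal([.522,-.273,.236],-100)"
```

```text
clock: 0.52
eef_pos: [0.2854, -0.581, 0.4847]
tcp_rot: [-51.3, 88.6, 118.8]
contact_force: [-0.4, -0.2, -0.2]
width: 0.0854
t 0.5167 eef [ 0.2854 -0.581   0.4847] w 0.08543386786225268 F [-0.3677 -0.2369 -0.1719] j7 -37.533550337719504
shift tool now [  97.8861 -342.203  -181.629 ] turn [0.1079 0.8949 1.1168] shift final axes [  94.0143 -344.4134 -179.4837] world [236.5637 308.014  -94.0143]
```

```bash
python3 -m creep '[0,-36,-18.8,0,0.9,1.1,1, 0,-36,-18.8,0,0,0,1, 0,-36,-18.8,0,0,0,1, 0,-36,-18.8,0,0,0,1, 0,-36,-18.8,0,0,0,1]' >/dev/null;python3 -m creep '[0,-36,-18.8,0,0,0,1, 0,-36,-18.8,0,0,0,1, 0,-36,-18.8,0,0,0,1, 0,-33,-16,0,0,0,1, 0,0,0,0,0,0,1]'; python3 -c "
from h import *
goal([.522,-.273,.236],-100)
c=manip.calibration('wrist');im=manip.capture('wrist');cv2.imwrite('pics/w1.png',im);import pickle;pickle.dump(c,open('w1.pkl','wb'));print(proj(c,[.522,-.273,.236]))"
```

```text
clock: 1.35
eef_pos: [0.5106, -0.2883, 0.4824]
tcp_rot: [76.8, 89.6, -114.2]
contact_force: [1.2, 2.1, -0.3]
width: 0.0852
t 1.35 eef [ 0.5106 -0.2883  0.4824] w 0.08523653408722129 F [ 1.2449  2.083  -0.3218] j7 -76.56463680931033
shift tool now [ 91.5362 -17.8261  -8.396 ] turn [-1.015   0.0946 -0.3891] shift final axes [ 91.6686 -17.054   -8.5536] world [ 11.3851  15.3095 -91.6686]
[[252.8534 204.5678]]
```

View pics/w1.png

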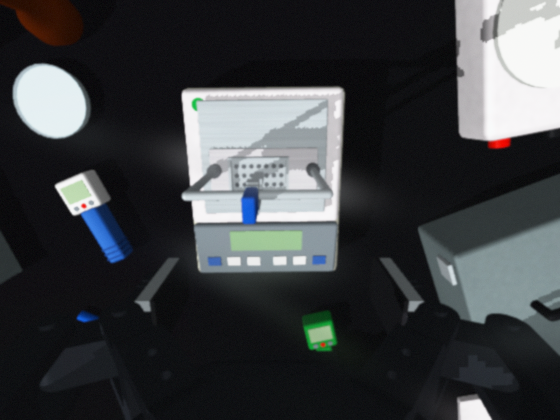

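The tab is at (250,206) against a prediction of (253,205). The bar lies level in the image (row 194 at both ends), so the jaw is parallel to the bar already.

```bash
python3 -c "
from h import *
import pickle
c=pickle.load(open('w1.pkl','rb'));im=cv2.imread('pics/w1.png').astype(int)
m=(im[...,0]>110)&(im[...,0]-im[...,2]>60);m[:180]=0;m[225:]=0;m[:,:225]=0;m[:,275:]=0
ys,xs=np.nonzero(m);print('blue',xs.min(),xs.max(),ys.min(),ys.max(),xs.mean(),ys.mean())
a=np.radians(-11);r=np.array([[np.cos(a),-np.sin(a)],[np.sin(a),np.cos(a)]])
B=np.array([[x,y,z] for x in(-.01,.01) for y in(-.005,.005) for z in(-.018,.014)])
def f(p):
    P=B.copy();P[:,:2]=P[:,:2]@r.T+p;P[:,2]+=.236;q=proj(c,P);return q.min(0),q.max(0)
g=lambda p:np.r_[f(p)[0]-[xs.min(),ys.min()],f(p)[1]-[xs.max()+1,ys.max()+1]]
s=least_squares(g,[.522,-.273],diff_step=1e-3);print(s.x,s.fun)
goal([*s.x,.240],-101)
print(ray(c,(190,195),.206),ray(c,(328,195),.206))
"
```

```text
blue 241 256 196 224 248.2039312039312 209.74938574938574
[ 0.5183 -0.2697] [-0.9122 -4.9844  1.0736  4.6534]
t 1.4 eef [ 0.5087 -0.2913  0.4822] w 0.08545429980494845 F [ 0.0681 -0.3122  0.1076] j7 -76.46000774982576
shift tool now [ 87.2832 -23.8944  -5.5799] turn [-0.1924  0.1914 -0.554 ] shift final axes [ 87.5283 -23.0308  -5.3667] world [  9.6626  21.5836 -87.5283]
[ 0.5319 -0.2199  0.206 ] [ 0.51   -0.3316  0.206 ]
```

```bash
python3 -m creep '[20,-11,-4,0,0.2,-0.5,1, 15,-11,-4,0,0,0,1, 10,0,0,0,0,0,1, 0,0,0,0,0,0,1, 0,0,0,0,0,0,1]' >/dev/null; python3 -c "
from h import *
goal([.521,-.271,.240],-101)
c=manip.calibration('wrist');im=manip.capture('wrist');cv2.imwrite('pics/w2.png',cv2.resize(im[150:420,140:420],None,fx=2,fy=2));import pickle;pickle.dump(c,open('w2.pkl','wb'));
for z in(.218,.236,.25):print(proj(c,[.521,-.271,z]))
print(proj(c,[.521,-.271,.210]))
"
```

```text
t 1.8167 eef [ 0.5192 -0.2736  0.4344] w 0.08545896132211422 F [ 0.8982 -0.4185  1.354 ] j7 -78.66954334465751
shift tool now [39.6688 -3.0422 -1.3998] turn [-0.2627  0.154  -0.2376] shift final axes [39.6847 -2.8715 -1.3067] world [  1.8306   2.5694 -39.6847]
[[272.7363 227.5809]]
[[272.2403 238.3555]]
[[271.7844 248.2591]]
[[272.9302 223.3685]]
```

View pics/w2.png

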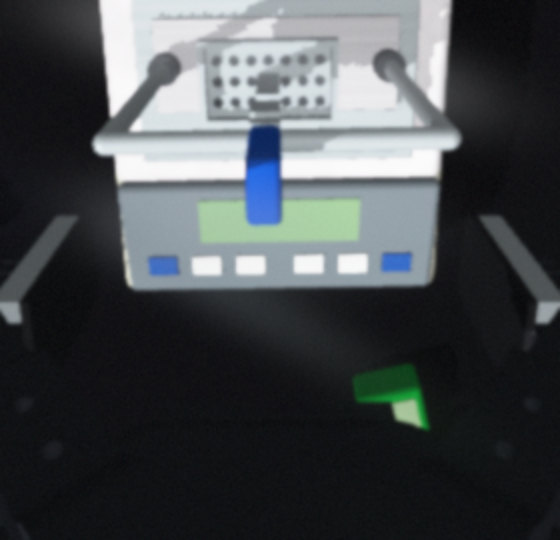

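The tab is centred at full-image (272,237), which matches the prediction. I'm now descending to grasp.

```bash
python3 -m creep '[20,-3,-2.5,0,0.1,-0.2,1, 14,0,0,0,0,0,1, 5,0,0,0,0,0,1, 0,0,0,0,0,0,1, 0,0,0,0,0,0,0.2]'; python3 -c "
from h import *
goal([.522,-.271,.240],-101)"; python3 -m creep '[0,0,0,0,0,0,-0.2,0,0,0,0,0,0,-0.5,0,0,0,0,0,0,-1,0,0,0,0,0,0,-1,0,0,0,0,0,0,-1]';  python3 -m creep '[0,0,0,0,0,0,-1,0,0,0,0,0,0,-1,0,0,0,0,0,0,-1,0,0,0,0,0,0,-1,0,0,0,0,0,0,-1]'
```

```text
clock: 2.28
eef_pos: [0.5199, -0.2791, 0.3992]
tcp_rot: [133.2, 89.5, -58.7]
contact_force: [-0.1, -0.3, -0.4]
width: 0.0753
t 2.2833 eef [ 0.5199 -0.2791  0.3992] w 0.07525145549811281 F [-0.0582 -0.2714 -0.4051] j7 -79.01478098599965
shift tool now [ 4.4042 -8.4021 -0.3601] turn [-0.9401 -0.3212 -0.3475] shift final axes [ 4.4525 -8.368  -0.5225] world [ 2.1096  8.1146 -4.4525]
clock: 2.7
eef_pos: [0.5206, -0.2803, 0.404]
tcp_rot: [154.4, 89.2, -37.7]
contact_force: [0.1, 6.3, 2.4]
width: 0.0127
clock: 3.12
eef_pos: [0.5212, -0.2797, 0.4047]
tcp_rot: [153.0, 89.1, -39.0]
contact_force: [-0.2, 0.8, 0.4]
width: 0.0082
```

```bash
python3 -c "
from h import *
goal([.522,-.280,.240],-101)
im=manip.capture('wrist');t=manip.capture('scene')
a=cv2.resize(im[150:420,140:420],None,fx=1.4,fy=1.4);b=cv2.resize(t[190:310,100:220],(378,378),interpolation=cv2.INTER_CUBIC)
cv2.imwrite('pics/w3.png',np.hstack([a,b]))
print(manip.read_state()['wrist_torque'])
"
```

```text
t 3.1167 eef [ 0.5212 -0.2797  0.4047] w 0.008153843895313657 F [-0.1987  0.7792  0.3649] j7 -78.98899805557599
shift tool now [ 9.9885  0.0026 -0.7419] turn [-0.9651 -0.809  -0.4211] shift final axes [ 9.9767  0.0896 -0.8821] world [ 0.8488 -0.2563 -9.9767]
[ 0.1343 -0.0308  0.0699]
```

View pics/w3.png

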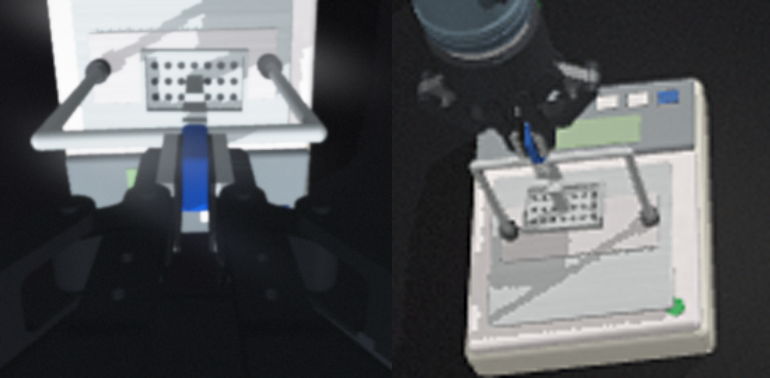

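The tab is held between the pads. The hook is still on the bar and the posts are clear. I'm raising it about 22 mm.

```bash
python3 -m creep '[-6,0,0,-0.9,-0.8,-0.4,-1,-6,0,0,0,0,0,-1,-6,0,0,0,0,0,-1,-4,0,0,0,0,0,-1,0,0,0,0,0,0,-1]'; python3 -m creep '[0,0,0,0,0,0,-1]'; python3 -c "
from h import *
goal([.522,-.280,.275],-101)
im=manip.capture('scene');cv2.imwrite('pics/s4.png',cv2.resize(im[190:310,100:220],(480,480),interpolation=cv2.INTER_CUBIC))"
```

```text
clock: 3.63
eef_pos: [0.5207, -0.2803, 0.4259]
tcp_rot: [33.5, 89.9, -157.6]
contact_force: [0.8, 0.4, -1.2]
width: 0.0083
clock: 3.72
eef_pos: [0.5204, -0.2804, 0.4262]
tcp_rot: [39.5, 89.9, -151.6]
contact_force: [0.2, 0.8, -0.0]
width: 0.008
t 3.7167 eef [ 0.5204 -0.2804  0.4262] w 0.008013629149829058 F [ 0.1818  0.7832 -0.0068] j7 -77.89933747670574
shift tool now [-3.5531 -0.6741 -1.4593] turn [-0.1345  0.0933 -0.0767] shift final axes [-3.5498 -0.6754 -1.4666] world [1.5685 0.3831 3.5498]
```

View pics/s4.png

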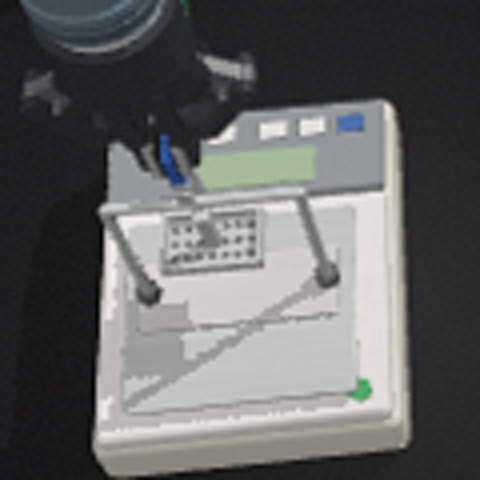

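The pan went from (155,256) to (153,250), which is about 22–25 mm of lift, and there is a gap between tab and bar. I'm drawing it level towards balance -x.

```bash
python3 -m creep '[0,0,8,0,0,0,-1,0,0,15,0,0,0,-1,0,0,15,0,0,0,-1,0,0,15,0,0,0,-1,0,0,15,0,0,0,-1]'; python3 -m creep '[0,0,20,0,0,0,-1,0,0,10,0,0,0,-1,0,0,0,0,0,0,-1]'
```

```text
clock: 4.18
eef_pos: [0.4515, -0.266, 0.4246]
tcp_rot: [5.5, 89.8, 174.5]
contact_force: [0.1, -1.2, -0.7]
width: 0.0083
clock: 4.43
eef_pos: [0.4161, -0.2594, 0.4234]
tcp_rot: [-0.4, 89.5, 168.5]
contact_force: [-0.1, -0.3, -0.4]
width: 0.0083
```

```bash
python3 -m creep '[-6,-10,0,-5,0,0,-1,-6,-20,-5,-5,0,0,-1,-6,-30,-10,-5,0,0,-1,-6,-36,-10,0,0,0,-1,-6,-36,-10,0,0,0,-1]'; python3 - <<'E'
from h import *
for n in('top','scene'):
    c=manip.calibration(n);im=cv2.imread(f'pics/{n}0.png')
    # rectify plane z=.04 to 1px/0.5mm : u=(y-.14)/.0005, v=(x-.39)/.0005
    W=np.array([[.39,.14,.04],[.39,.44,.04],[.69,.44,.04],[.69,.14,.04]]);q=proj(c,W).astype(np.float32)
    d=np.array([[0,0],[600,0],[600,600],[0,600]],np.float32)
    r=cv2.warpPerspective(im,cv2.getPerspectiveTransform(q,d),(600,600),flags=cv2.INTER_CUBIC)
    hsv=cv2.cvtColor(r,cv2.COLOR_BGR2HSV);m=((hsv[...,0]>15)&(hsv[...,0]<35)&(hsv[...,1]>130)&(hsv[...,2]>90)).astype(np.uint8)
    for ct in cv2.findContours(m,cv2.RETR_EXTERNAL,cv2.CHAIN_APPROX_NONE)[0]:
        if cv2.contourArea(ct)<1500:continue
        (u,v),s,a=cv2.minAreaRect(ct);bx=cv2.boxPoints(((u,v),s,a))
        print(n,'centre x,y',.39+v*.0005,.14+u*.0005,'size mm',np.array(s)*.5,'ang',a)
    cv2.imwrite(f'pics/rect_{n}.png',r)
a=cv2.imread('pics/rect_top.png');b=cv2.imread('pics/rect_scene.png')
cv2.imwrite('pics/rect.png',np.hstack([cv2.resize(a,(400,400)),cv2.resize(b,(400,400))]))
E
```

```text
clock: 4.85
eef_pos: [0.449, -0.134, 0.4526]
tcp_rot: [11.9, 89.5, -164.9]
contact_force: [0.5, -0.8, 0.0]
width: 0.0083
top centre x,y 0.47906492614746093 0.21851656341552736 size mm [51.0083 74.8701] ang 86.98721313476562
top centre x,y 0.5176897583007812 0.34830564880371095 size mm [146.412   57.2455] ang 85.97173309326172
scene centre x,y 0.48466971588134766 0.21600360107421876 size mm [43.2418 70.0362] ang 85.42607879638672
scene centre x,y 0.5234698791503907 0.34596473693847657 size mm [139.3427  52.875 ] ang 85.48600769042969
```

View pics/rect.png

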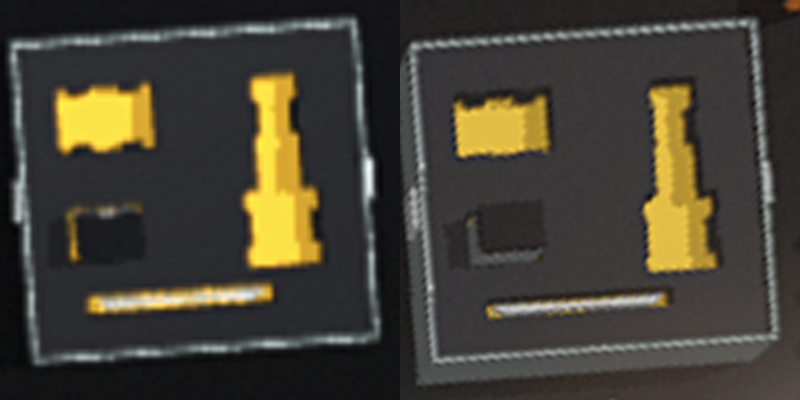

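```bash
python3 -m creep '[0,-38,-6,0,0,0,-1,0,-38,-6,0,0,0,-1,0,-38,-6,0,0,0,-1,0,-38,-6,0,0,0,-1,0,-38,-6,0,0,0,-1]'>/dev/null; python3 -m creep '[0,-38,-6,0,0,0,-1,0,-38,-6,0,0,0,-1,0,-36,-6,0,0,0,-1,0,-20,-5,0,0,0,-1,0,0,0,0,0,0,-1]';python3 -m creep '[0,0,0,0,0,0,-1]'; python3 -c "
from h import *
goal([.481,.2175,.28],94)
c=manip.calibration('wrist');im=manip.capture('wrist');cv2.imwrite('pics/w5.png',im);import pickle;pickle.dump(c,open('w5.pkl','wb'))
print(proj(c,[[.481,.2175,.04],[.5200,.347,.04]]))
"
```

```text
clock: 5.68
eef_pos: [0.4873, 0.219, 0.4584]
tcp_rot: [-140.6, 89.1, 43.4]
contact_force: [0.7, 1.2, -1.5]
width: 0.0087
clock: 5.77
eef_pos: [0.4873, 0.221, 0.4583]
tcp_rot: [-137.2, 89.1, 47.0]
contact_force: [0.5, -0.9, -1.0]
width: 0.0084
t 5.7667 eef [0.4873 0.221  0.4583] w 0.008361458279350826 F [ 0.5081 -0.9404 -0.9764] j7 -118.57654859576655
shift tool now [23.52    3.2449  6.7871] turn [ 0.1933 -0.6848  0.6361] shift final axes [23.6341  3.0056  6.4948] world [ -6.2693  -3.4513 -23.6341]
[[284.8801 182.3611]
 [183.6807 143.9384]]
```

View pics/w5.png

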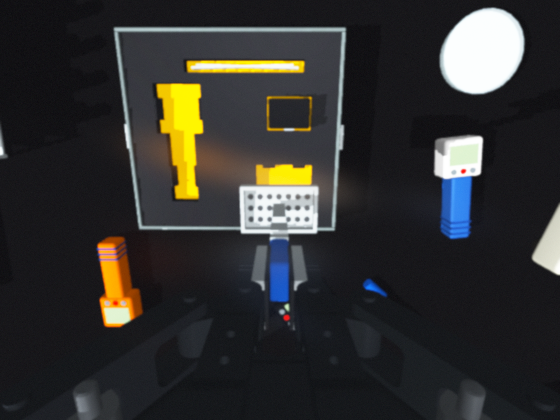

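The wrist view shows the pan at cols 240–318, rows 186–234. The cutout behind it spans cols 257–312 with its upper edge at row 165. The tray rim corners are (117,29), (345,29), (334,228) and (138,228). The thermometer head is at (458,157).

```bash
python3 - <<'E'
from h import *
import pickle
c=pickle.load(open('w5.pkl','rb'))
L=np.array([[.12,.13,.043],[.12,-.13,.043],[-.12,-.13,.043],[-.12,.13,.043]])
print('tray',fit([(c,L,np.array([[116,28],[346,28],[335,229],[137,229]]))],[.53,.28,0.07]))
im=cv2.imread('pics/w5.png')
W=np.array([[.39,.14,.04],[.39,.44,.04],[.69,.44,.04],[.69,.14,.04]]);q=proj(c,W).astype(np.float32)
d=np.array([[0,0],[600,0],[600,600],[0,600]],np.float32)
r=cv2.warpPerspective(im,cv2.getPerspectiveTransform(q,d),(600,600),flags=cv2.INTER_CUBIC)
hsv=cv2.cvtColor(r,cv2.COLOR_BGR2HSV);m=((hsv[...,0]>15)&(hsv[...,0]<35)&(hsv[...,1]>130)&(hsv[...,2]>90)).astype(np.uint8)
for ct in cv2.findContours(m,cv2.RETR_EXTERNAL,cv2.CHAIN_APPROX_NONE)[0]:
    if cv2.contourArea(ct)<1500:continue
    (u,v),s,a=cv2.minAreaRect(ct)
    print('centre x,y',.39+v*.0005,.14+u*.0005,'size',np.array(s)*.5,'ang',a,'ext x',.39+.0005*ct[:,0,1].min(),.39+.0005*ct[:,0,1].max())
# pan: rim top face, in tool frame via camera: free height, aligned with tool
s=manip.read_state();R=Ro.from_euler('xyz',s['tcp_rot'],degrees=True).as_matrix()
print('tilt: tool x axis',R[:,0])
g=[]
px=np.array([[240,186],[318,186],[318.5,234],[239.5,234]]) # pan rows: upper edge=+x side
def f(p): # tool frame: p = depth of pan underside along x, y, z offset of pan
    # visible silhouette: box corners 
    B=np.array([[p[0]-h,p[1]+sy*.032,p[2]+sz*.02] for h in(0,.01) for sy in(-1,1) for sz in(-1,1)])
    q=proj(c,B@R.T+s['eef_pos']);return np.r_[q.min(0)-[239.5,185.5],q.max(0)-[318.5,234.5]]
o=least_squares(f,[.28,0,0],diff_step=1e-3);print('pan in tool (m)',o.x,'res',o.fun)
print('pan mid world',R@o.x+s['eef_pos'])
L=np.array([[.068,.024,.03],[.068,-.024,.03],[.018,-.024,.03],[-.068,-.013,.03],[-.068,.013,.03]])
print('thermo',fit([(c,L,np.array([[435,141],[480,136.5],[482,173],[470,236],[443,237]]))],[.484,-.015,.17]))
E
```

```text
tray (array([0.533 , 0.2845]), np.float64(3.967333006100012), np.float64(2.845314459274533))
centre x,y 0.6147851104736328 0.2745166778564453 size [ 14.3091 138.0079] ang 85.84871673583984 ext x 0.6035 0.626
centre x,y 0.5659047393798828 0.2196313629150391 size [41.1436 55.0073] ang 86.05481719970703 ext x 0.544 0.5875
centre x,y 0.4916340789794922 0.2200924301147461 size [26.8989 72.4855] ang 85.74114990234375 ext x 0.47650000000000003 0.5065000000000001
centre x,y 0.5201979675292969 0.34822843933105474 size [142.6366  53.649 ] ang 85.91438293457031 ext x 0.4485 0.5925
tilt: tool x axis [ 0.0114  0.0127 -0.9999]
pan in tool (m) [0.2832 0.0004 0.0054] res [-0.0387  0.065   0.0387 -0.0654]
pan mid world [0.485  0.2238 0.1752]
thermo (array([ 0.4866, -0.0129]), np.float64(13.068933136185557), np.float64(7.138444203482834))
```

```bash
python3 -m creep '[20,1.1,1.5,0.2,-0.7,0.6,-1,25,0,0,0,0,0,-1,25,0,0,0,0,0,-1,20,0,0,0,0,0,-1,10,0,0,0,0,0,-1]'>/dev/null; python3 -m creep '[0,0,0,0,0,0,-1,0,0,0,0,0,0,-1]'; python3 -c "
from h import *
goal([.4859,.2198,.328-.1547],94)
"
```

```text
clock: 6.4
eef_pos: [0.4884, 0.2079, 0.3504]
tcp_rot: [74.9, 89.5, -102.2]
contact_force: [0.6, -0.1, -0.1]
width: 0.0087
t 6.4 eef [0.4884 0.2079 0.3504] w 0.008696890218460583 F [ 0.6062 -0.0602 -0.1461] j7 -122.40465406180611
shift tool now [ 22.2778 -12.1496   1.8215] turn [-1.1206  0.1263 -0.4513] shift final axes [ 22.3691 -12.0075   1.6345] world [ -2.4681  11.8643 -22.3691]
```

```bash
python3 -m creep '[0,-6,1,-0.6,0.1,-0.4,-1,0,-6,1,-0.5,0,0,-1,0,0,0,0,0,0,-1]'; python3 -c "
from h import *
goal([.4859,.2198,.328-.1547],94)
"; python3 -m creep '[0,0,0,0,0,0,-1]'; python3 -c "
from h import *
goal([.4859,.2198,.328-.1547],94)
c=manip.calibration('wrist');im=manip.capture('wrist');cv2.imwrite('pics/w6.png',cv2.resize(im[60:340,140:420],None,fx=2,fy=2,interpolation=cv2.INTER_CUBIC));import pickle;pickle.dump((c,manip.read_state()),open('w6.pkl','wb'))"
```

```text
clock: 6.65
eef_pos: [0.4868, 0.2191, 0.3521]
tcp_rot: [176.4, 89.9, 0.2]
contact_force: [0.4, 1.4, -0.8]
width: 0.0083
t 6.65 eef [0.4868 0.2191 0.3521] w 0.008254110139213598 F [ 0.4337  1.3714 -0.7993] j7 -122.54544233710611
shift tool now [24.1055 -0.7346  0.8815] turn [-0.1679 -0.1436 -0.0094] shift final axes [24.1077 -0.7331  0.8189] world [ -0.8681   0.6742 -24.1077]
clock: 6.73
eef_pos: [0.487, 0.2199, 0.3533]
tcp_rot: [-173.2, 89.7, 10.7]
contact_force: [-0.3, -0.5, -1.0]
width: 0.0084
t 6.7333 eef [0.487  0.2199 0.3533] w 0.008371800414179996 F [-0.2751 -0.5175 -1.0095] j7 -122.53529295892916
shift tool now [25.2692 -0.0119  1.264 ] turn [-0.1175 -0.2689  0.0319] shift final axes [25.2749 -0.0284  1.1453] world [ -1.1445  -0.0515 -25.2749]
```

View pics/w6.png

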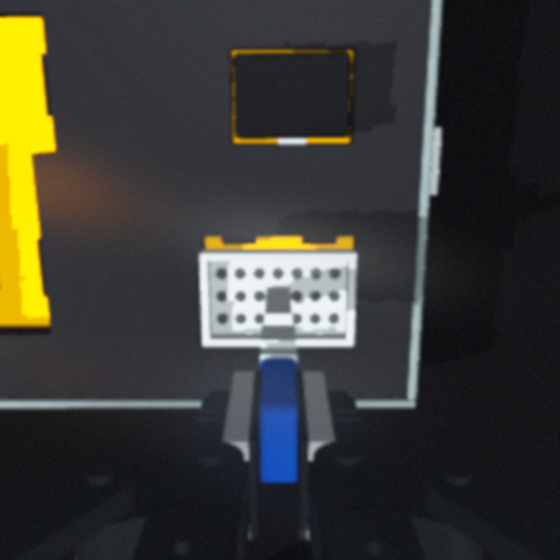

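The pan sits at crop (199–357, 251–346). The cutout's far edge is at row 237, cols 205–353, so they are centred side to side within about 1 px.

```bash
python3 - <<'E'
from h import *
import pickle
c,s=pickle.load(open('w6.pkl','rb'))
a=ray(c,(242.3,178.3),.04);b=ray(c,(316.7,178.3),.04);m=(a+b)/2;d=(a-b)[:2]
ex=np.array([d[1],-d[0]])/np.linalg.norm(d);print('edge',a,b,'len',np.linalg.norm(d),'yaw',np.degrees(np.arctan2(ex[1],ex[0])))
print('cutout centre',m[:2]-ex*.024)
R=Ro.from_euler('xyz',s['tcp_rot'],degrees=True).as_matrix()
def f(p):
    B=np.array([[.2832-h,p[0]+sy*.032,p[1]+sz*.02] for h in(0,.01) for sy in(-1,1) for sz in(-1,1)])
    q=proj(c,B@R.T+s['eef_pos']);return np.r_[q.min(0)-[239.3,185],q.max(0)-[318.6,233.5]]
o=least_squares(f,[0,0],diff_step=1e-3,x_scale=.01);print(o.x,o.fun,'pan world',R@np.r_[.2832,o.x]+s['eef_pos'])
E
```

```text
edge [0.5009 0.2552 0.04  ] [0.5056 0.1858 0.04  ] len 0.06949732337675633 yaw 3.901310261194714
cutout centre [0.4793 0.2189]
[0.0007 0.0049] [ 0.0527 -0.2072 -0.0527  0.2143] pan world [0.4837 0.2196 0.0703]
```

```bash
python3 -m creep '[5,0,0.9,-0.1,-0.3,0,-1,5,0,0.8,0,0,0,-1,5,0,0,0,0,0,-1,5,0,0,0,0,0,-1,0,0,0,0,0,0,-1]'; python3 -c "
from h import *
goal([.4854,.2199,.309-.1547],94)
"
```

```text
clock: 7.2
eef_pos: [0.4857, 0.221, 0.3336]
tcp_rot: [-150.6, 89.8, 33.5]
contact_force: [0.2, 0.4, -1.2]
width: 0.0085
t 7.2 eef [0.4857 0.221  0.3336] w 0.008462502977718842 F [ 0.2188  0.3759 -1.172 ] j7 -123.26017280221615
shift tool now [24.5875  1.1747  0.4564] turn [ 0.0697 -0.2072  0.117 ] shift final axes [24.5913  1.1249  0.3661] world [ -0.2867  -1.1477 -24.5913]
```

```bash
python3 -m creep '[4,1,0.3,0,-0.2,0.1,-1,4,0,0,0,0,0,-1,4,0,0,0,0,0,-1,3,0,0,0,0,0,-1]'; python3 -c "
from h import *
goal([.4854,.2199,.309-.1547],94)
"; python3 -m creep '[3,0,0,0,0,0,-1,2,0,0,0,0,0,-1]';  python3 -c "
from h import *
goal([.4854,.2199,.309-.1547],94)
"
```

```text
clock: 7.53
eef_pos: [0.4859, 0.2204, 0.3189]
tcp_rot: [-6.4, 90.0, 177.6]
contact_force: [-2.6, -1.4, 14.2]
width: 0.0082
t 7.5333 eef [0.4859 0.2204 0.3189] w 0.008213693273486374 F [-2.5979 -1.3748 14.1548] j7 -123.87766001994922
shift tool now [9.934  0.4524 0.5188] turn [0.0271 0.0251 0.0028] shift final axes [9.9338 0.4522 0.523 ] world [-0.4901 -0.4876 -9.9338]
clock: 7.7
eef_pos: [0.4868, 0.2211, 0.3173]
tcp_rot: [95.1, 89.9, -80.9]
contact_force: [-1.4, -1.6, 8.4]
width: 0.0084
t 7.7 eef [0.4868 0.2211 0.3173] w 0.008413865835923996 F [-1.4114 -1.5816  8.4059] j7 -124.12376436383877
shift tool now [8.3353 1.1102 1.4605] turn [-0.0123 -0.0066 -0.0748] shift final axes [8.334  1.1208 1.4598] world [-1.3781 -1.2199 -8.334 ]
```

The pan stopped at about 34 mm, which is on the lips as described. I'm now pressing it down.

```bash
python3 -m creep '[4,0.3,0.4,0,0,0,-1,4,0.3,0.4,0,0,0,-1,4,0,0,0,0,0,-1]'; python3 -m creep '[4,0,0,0,0,0,-1,4,0,0,0,0,0,-1]';  python3 -c "
from h import *
goal([.4854,.2199,.309-.1547],94)
"
```

```text
clock: 7.95
eef_pos: [0.4873, 0.2223, 0.3132]
tcp_rot: [104.8, 89.8, -71.3]
contact_force: [-9.2, -7.4, 32.8]
width: 0.0084
clock: 8.12
eef_pos: [0.4879, 0.2233, 0.3133]
tcp_rot: [85.7, 89.5, -90.4]
contact_force: [-7.6, -5.3, 22.6]
width: 0.0079
t 8.1167 eef [0.4879 0.2233 0.3133] w 0.007926184114697483 F [-7.5791 -5.2955 22.587 ] j7 -125.00691254809485
shift tool now [4.3121 3.2199 2.6944] turn [-0.1474  0.0403 -0.5327] shift final axes [4.2801 3.2529 2.7058] world [-2.4723 -3.4337 -4.2801]
```

```bash
python3 -m creep '[-1,1.6,1.4,0,0,0,-1,0,1.6,1.3,-0.1,0,-0.5,-1]'; python3 -c "
from h import *
goal([.4854,.2199,.309-.1547],94)
s=manip.read_state();c=manip.calibration('wrist');im=manip.capture('wrist');sc=manip.capture('scene')
import pickle;pickle.dump((c,s),open('w7.pkl','wb'));cv2.imwrite('pics/w7f.png',im)
cv2.imwrite('pics/w7.png',np.hstack([cv2.resize(im[140:340,180:380],(400,400),interpolation=cv2.INTER_CUBIC),cv2.resize(sc[150:270,280:400],(400,400),interpolation=cv2.INTER_CUBIC)]))"
```

```text
clock: 8.28
eef_pos: [0.4844, 0.2208, 0.3147]
tcp_rot: [4.3, 89.9, -171.7]
contact_force: [1.1, -1.0, 0.5]
width: 0.0082
t 8.2833 eef [0.4844 0.2208 0.3147] w 0.008210175708788814 F [ 1.1007 -0.9586  0.4549] j7 -124.12271110820987
shift tool now [ 5.6724  0.9451 -0.9909] turn [ 0.022   0.1257 -0.0094] shift final axes [ 5.6744  0.9456 -0.9788] world [ 1.0424 -0.875  -5.6744]
```

View pics/w7.png

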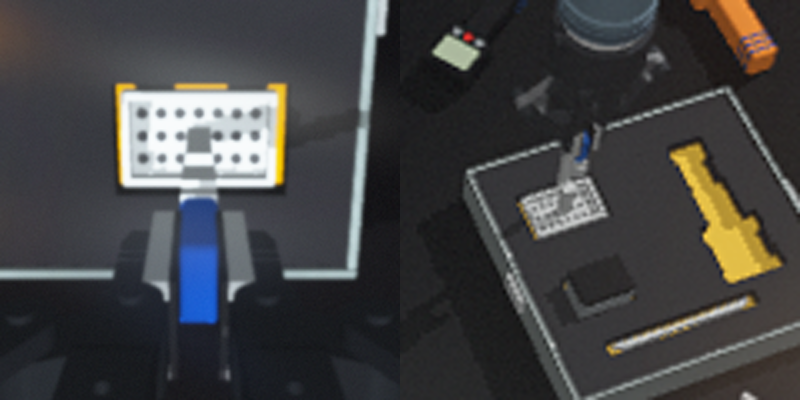

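The pan is inside the cutout with yellow showing on each side, and the tab has not slipped in the pads. The pan still seems about 4–5 mm above the floor, so I'll press again with a sideways correction for the drift.

```bash
python3 -m creep '[4,1,-0.5,0,0.1,0,-1,5,0.5,0.5,0,0,0,-1]'; python3 -m creep '[5,0.8,0.8,0,0,0,-1]'; python3 -m creep '[5,0.8,0.8,0,0,0,-1]';python3 -m creep '[5,0.8,0.8,0,0,0,-1]';  python3 -c "
from h import *
goal([.4854,.2199,.309-.1547],94)
"
```

```text
clock: 8.55
eef_pos: [0.487, 0.221, 0.3131]
tcp_rot: [-168.2, 89.7, 15.7]
contact_force: [-11.1, -6.0, 41.9]
width: 0.0088
clock: 8.63
eef_pos: [0.4878, 0.2212, 0.3131]
tcp_rot: [-178.1, 89.6, 5.7]
contact_force: [-6.4, -3.4, 24.9]
width: 0.0085
clock: 8.72
eef_pos: [0.4881, 0.2214, 0.3132]
tcp_rot: [175.3, 89.5, -0.9]
contact_force: [-9.5, -3.6, 27.6]
width: 0.0083
clock: 8.8
eef_pos: [0.4881, 0.2217, 0.3132]
tcp_rot: [168.3, 89.4, -8.0]
contact_force: [-9.4, -4.2, 28.7]
width: 0.0087
t 8.8 eef [0.4881 0.2217 0.3132] w 0.008691761714467073 F [-9.3941 -4.213  28.6935] j7 -124.85028540404724
shift tool now [4.178  1.6308 2.8222] turn [-0.2663 -0.5615 -0.1178] shift final axes [4.2022 1.6264 2.7887] world [-2.6685 -1.817  -4.2022]
```

The stop repeats at eef z = 0.313 under 25–42 N. With the tab-to-bar geometry (offset 0.2867), that puts the pan underside at 26.5 mm, which is the floor. I'll relieve the load, then release.

```bash
python3 -m creep '[-1,1.5,2.2,-0.2,-0.5,0,-1,0,0,0,0,0,0,-1]';python3 -m creep '[0,0,0,0,0,0,-0.6,0,0,0,0,0,0,0,0,0,0,0,0,0,1,0,0,0,0,0,0,1,0,0,0,0,0,0,1]';python3 -m creep '[-10,0,0,0,0,0,1,-20,0,0,0,0,0,1,-30,0,0,0,0,0,1,-30,0,0,0,0,0,1,-20,0,0,0,0,0,1]'; python3 -c "
from h import *
goal([.4854,.2199,.309-.1547],94)
s=manip.read_state();c=manip.calibration('wrist');im=manip.capture('wrist');sc=manip.capture('scene')
import pickle;pickle.dump((c,s),open('w8.pkl','wb'));cv2.imwrite('pics/w8f.png',im)
cv2.imwrite('pics/w8.png',np.hstack([im,cv2.resize(sc[150:270,290:390],(240,288),interpolation=cv2.INTER_CUBIC)]) if 0 else np.hstack([cv2.resize(im,(500,375)),cv2.resize(sc[150:275,285:385],(300,375),interpolation=cv2.INTER_CUBIC)]))"
```

```text
clock: 8.97
eef_pos: [0.4859, 0.2206, 0.3151]
tcp_rot: [161.1, 89.9, -15.0]
contact_force: [0.4, -0.2, -0.1]
width: 0.0086
clock: 9.38
eef_pos: [0.487, 0.2193, 0.313]
tcp_rot: [150.5, 89.8, -25.6]
contact_force: [-0.1, -0.6, 0.1]
width: 0.0645
clock: 9.8
eef_pos: [0.4849, 0.2178, 0.4216]
tcp_rot: [22.6, 89.2, -153.5]
contact_force: [0.6, 1.7, 1.3]
width: 0.0855
t 9.8 eef [0.4849 0.2178 0.4216] w 0.08551013895027341 F [0.5621 1.7419 1.2744] j7 -119.85632279599072
shift tool now [112.5766  -2.7317  -2.1707] turn [-0.0785  0.7758 -0.3216] shift final axes [112.6092  -2.0978  -0.6495] world [   0.5016    2.138  -112.6092]
```

View pics/w8.png

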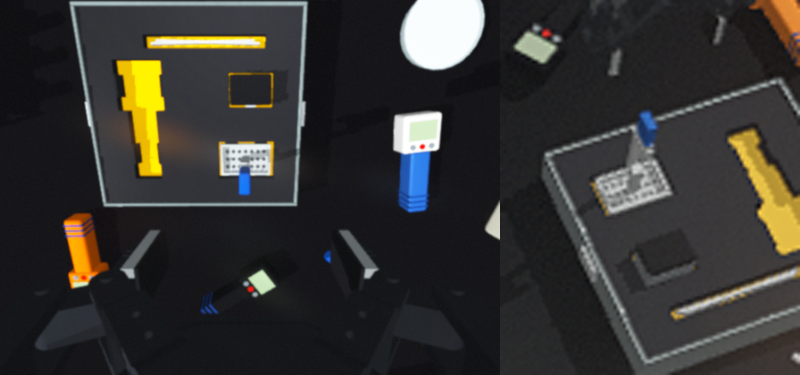

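The hanger stands upright in its cutout at wrist crop (246,160). The thermometer head is at (418,132) and its stem at (414,182). I'm moving over the thermometer.

```bash
python3 -m creep '[0,38,2.4,0,0.8,-0.3,1,0,38,2.4,0,0,0,1,0,38,2.4,0,0,0,1,0,38,2.4,0,0,0,1,0,38,2.4,0,0,0,1]'>/dev/null;python3 -m creep '[0,30,2.4,-5,0,0,1,0,0,0,-2,0,0,1,0,0,0,0,0,0,1,0,0,0,0,0,0,1]'; cat > th.py <<'E'
from h import *
def look(save):
    c=manip.calibration('wrist');im=manip.capture('wrist');cv2.imwrite(save,im)
    p0=proj(c,[.486,-.013,.03])[0]
    hsv=cv2.cvtColor(im,cv2.COLOR_BGR2HSV)
    bl=((hsv[...,0]>100)&(hsv[...,0]<130)&(hsv[...,1]>120)&(hsv[...,2]>60)).astype(np.uint8)
    wh=((hsv[...,1]<70)&(hsv[...,2]>120)).astype(np.uint8)
    for n,m in(('blue',bl),('white',wh)):
        for ct in cv2.findContours(m,cv2.RETR_EXTERNAL,cv2.CHAIN_APPROX_SIMPLE)[0]:
            A=cv2.contourArea(ct)
            if A>150:
                r=cv2.minAreaRect(ct);b=cv2.boxPoints(r);print(n,A,'c',np.array(r[0]),np.array(r[1]),r[2]); print('  world corners z.03',np.array([ray(c,q,.03)[:2] for q in b]).round(4).tolist())
    print('pred',p0)
E
python3 -c "
from th import *
goal([.490,-.013,.037],-79)
look('pics/w9.png')"
```

```text
clock: 10.65
eef_pos: [0.4849, -0.0091, 0.4228]
tcp_rot: [-155.7, 89.4, 35.9]
contact_force: [0.3, 0.5, -0.6]
width: 0.0854
t 10.65 eef [ 0.4849 -0.0091  0.4228] w 0.0854209773292793 F [ 0.2862  0.5488 -0.5726] j7 -83.33302904698266
shift tool now [231.0584   5.8067  -1.9872] turn [ 0.5743 -0.5514  0.2525] shift final axes [231.0516   4.757   -4.2637] world [   5.093    -3.856  -231.0516]
blue 300.5 c [202.5 282. ] [27.5772 12.0208] 45.0
  world corners z.03 [[0.3352, 0.0831], [0.3497, 0.0737], [0.3266, 0.0447], [0.3116, 0.054]]
blue 1432.5 c [285.  199.5] [67. 22.] 90.0
  world corners z.03 [[0.5004, 0.0017], [0.5056, -0.0237], [0.4232, -0.0419], [0.4176, -0.0148]]
blue 438.0 c [  9.5 152. ] [26. 19.] 90.0
  world corners z.03 [[0.4672, 0.3193], [0.4716, 0.2976], [0.4406, 0.2983], [0.436, 0.3205]]
white 433.0 c [108.56 293.58] [29.2 18.2] 53.13010025024414
  world corners z.03 [[0.2932, 0.2062], [0.3134, 0.1881], [0.283, 0.1631], [0.2619, 0.1814]]
white 248.0 c [ 69.5 177.5] [ 57. 139.] 90.0
  world corners z.03 [[0.4554, 0.3197], [0.4882, 0.16], [0.4187, 0.1545], [0.384, 0.3226]]
w
[... 268 characters left out ...]
[0.5094, -0.0362], [0.4994, 0.0124]]
white 30194.5 c [499.573  208.3622] [178.9411 224.1702] 27.89727020263672
  world corners z.03 [[0.3982, -0.1428], [0.6488, -0.1884], [0.6007, -0.4004], [0.3188, -0.3956]]
white 5398.0 c [312.   37.5] [75. 86.] 90.0
  world corners z.03 [[0.6676, 0.0405], [0.6852, -0.0463], [0.616, -0.0654], [0.5972, 0.0267]]
white 260.5 c [139.3242  69.4981] [  2.857  139.0246] 0.6295986175537109
  world corners z.03 [[0.4992, 0.163], [0.6408, 0.1724], [0.6414, 0.1695], [0.4998, 0.1598]]
white 327.5 c [47.3944  4.891 ] [95.1861  6.473 ] 8.595911026000977
  world corners z.03 [[0.6113, 0.3136], [0.6174, 0.3124], [0.6237, 0.2165], [0.6175, 0.2172]]
pred [283.7084 180.2096]
```

```bash
python3 -m creep '[30,3,-2,0.3,-0.6,0.2,1,35,2,-2,0,0,0,1,35,1,0,0,0,0,1,35,0,0,0,0,0,1,20,0,0,0,0,0,1]'>/dev/null;python3 -m creep '[0,0,0,0,0,0,1,0,0,0,0,0,0,1]'; python3 -c "
from h import *
goal([.4903,-.0143,.037],-78.6)"
```

```text
clock: 11.28
eef_pos: [0.4942, -0.001, 0.2661]
tcp_rot: [-158.7, 89.4, 33.5]
contact_force: [0.8, 0.2, 0.2]
width: 0.0856
t 11.2833 eef [ 0.4942 -0.001   0.2661] w 0.08557434781309237 F [0.8377 0.2031 0.1579] j7 -89.39504895856886
shift tool now [74.3098 12.5336  7.3762] turn [ 0.7871 -0.603   0.2403] shift final axes [74.4345 12.3165  6.4228] world [ -3.8616 -13.343  -74.4345]
```

```bash
python3 -m creep '[20,6,3,0.4,-0.6,0.2,1,20,6,3,0.4,0,0,1,10,0,0,0,0,0,1,0,0,0,0,0,0,1]'>/dev/null; python3 -c "
from th import *
goal([.4903,-.0143,.037],-78.6)
look('pics/w10.png')" | grep -v -A1 '^white [12345678]\{5\}'
```

```text
t 11.6167 eef [ 0.4954 -0.009   0.221 ] w 0.08527727738496914 F [-0.2729  0.1114  0.5922] j7 -91.23827498562265
shift tool now [29.205   4.1707  6.402 ] turn [ 0.3333 -0.677   0.0085] shift final axes [29.2791  4.2026  6.0321] world [ -5.0824  -5.3119 -29.2791]
blue 5731.5 c [281.6234 295.3984] [120.8115  71.6535] 81.20945739746094
  world corners z.03 [[0.4958, 0.0151], [0.5104, -0.0226], [0.435, -0.0521], [0.4177, -0.01]]
white 1398.5 c [465.  399.5] [39. 52.] 90.0
  world corners z.03 [[0.4271, -0.1295], [0.434, -0.1625], [0.4033, -0.1751], [0.3961, -0.1406]]
white 3561.5 c [529.5 291.5] [127.  59.] 90.0
  world corners z.03 [[0.5335, -0.1272], [0.5402, -0.1593], [0.4611, -0.197], [0.4535, -0.1606]]
white 7943.5 c [287.5 190. ] [92. 91.] 90.0
  world corners z.03 [[0.5496, 0.0216], [0.5592, -0.0245], [0.5099, -0.0372], [0.4995, 0.0129]]
white 4961.0 c [343.5  22.5] [ 45. 157.] 90.0
  world corners z.03 [[0.6161, 0.0224], [0.6308, -0.0483], [0.6129, -0.0545], [0.5977, 0.0188]]
pred [282.1004 265.881 ]
```

```bash
python3 -m creep '[10,3,3,0.3,-0.6,0,1,10,2,3,0,0,0,1,6,0,0,0,0,0,1,2,0,0,0,0,0,1,0,0,0,0,0,0,1]'>/dev/null; python3 -c "
from h import *
goal([.491,-.0145,.037],-78.6)"
```

```text
t 12.0833 eef [ 0.4941 -0.0142  0.1963] w 0.08557518677160263 F [-0.2922  0.8408  0.3571] j7 -92.2043713906784
shift tool now [ 4.5996 -0.3703  3.1637] turn [ 0.0859 -0.6629 -0.127 ] shift final axes [ 4.6367 -0.3554  3.1108] world [-3.1196 -0.2665 -4.6367]
```

```bash
python3 -m creep '[3,0,4,0,-0.8,0,1,2,0,2,0,-0.3,0,1,0,0,0,0,0,0,0.3]'>/dev/null; python3 -c "
from h import *
goal([.491,-.0145,.037],-78.6)";python3 -m creep '[0,0,0,0,0,0,0,0,0,0,0,0,0,-1,0,0,0,0,0,0,-1,0,0,0,0,0,0,-1]';python3 -m creep '[0,0,0,0,0,0,-1,0,0,0,0,0,0,-1,0,0,0,0,0,0,-1]'; python3 -c "
from h import *
goal([.491,-.0145,.037],-78.6)"
```

```text
t 12.3333 eef [ 0.488  -0.0154  0.1911] w 0.07537520662136506 F [-0.5196 -0.7956  0.5124] j7 -92.33022814085682
shift tool now [-0.6747 -0.3079 -3.1508] turn [ 0.0897  0.5231 -0.1273] shift final axes [-0.6452 -0.3143 -3.1563] world [3.0319 0.932  0.6452]
clock: 12.67
eef_pos: [0.4879, -0.0153, 0.1913]
tcp_rot: [14.6, 89.5, -153.9]
contact_force: [0.9, 0.2, 9.5]
width: 0.0254
clock: 12.92
eef_pos: [0.4882, -0.0153, 0.1917]
tcp_rot: [17.5, 89.5, -151.0]
contact_force: [-0.3, 0.4, -0.9]
width: 0.0242
t 12.9167 eef [ 0.4882 -0.0153  0.1917] w 0.02423491090756461 F [-0.3456  0.4461 -0.8969] j7 -92.32876013467266
shift tool now [-0.0548 -0.2383 -2.9143] turn [ 0.0946  0.4528 -0.1428] shift final axes [-0.0312 -0.2433 -2.9143] world [2.8087 0.8145 0.0312]
```

Gripped: width 24 mm on the 26 mm stem. I'm lifting high enough to clear the hanger and carrying it to the tray.

```bash
python3 -m creep '[-10,0,0,0,0,0,-1,-30,0,0,0,0,0,-1,-38,0,0,0,0,0,-1,-38,0,0,3.7,0,0,-1,-38,0,0,3.7,0,0,-1]';python3 -m creep '[-38,-8,-2,0,0,0,-1,-15,-34,-6,0,0,0,-1,0,-38,-6,0,0,0,-1,0,-38,-6,0,0,0,-1,0,-38,-6,0,0,0,-1]'>/dev/null;python3 -m creep '[0,-38,-6,0,0,0,-1,0,-38,-6,0,0,0,-1,0,-38,-6,0,0,0,-1,0,-38,-6,0,0,0,-1,0,-25,-4,0,0,0,-1]';python3 -m creep '[0,0,0,0,0,0,-1]'; python3 -c "
from h import *
goal([.520,.348,.25],94)"
```

```text
clock: 13.33
eef_pos: [0.4837, -0.0149, 0.3421]
tcp_rot: [-1.9, 88.0, -177.9]
contact_force: [1.1, -0.8, -0.9]
width: 0.0246
clock: 14.17
eef_pos: [0.5234, 0.3233, 0.4149]
tcp_rot: [38.1, 89.5, -139.5]
contact_force: [0.1, 0.3, -0.4]
width: 0.0246
clock: 14.25
eef_pos: [0.521, 0.3302, 0.4155]
tcp_rot: [-6.7, 89.6, 176.2]
contact_force: [-0.4, -0.5, 0.1]
width: 0.0246
t 14.25 eef [0.521  0.3302 0.4155] w 0.02457326735882602 F [-0.3634 -0.5296  0.1067] j7 -132.17132061158782
shift tool now [ 10.8655 -17.7898  -0.039 ] turn [-1.0755  0.4341  0.0552] shift final axes [ 10.8496 -17.7971  -0.2907] world [ -0.9514  17.774  -10.8496]
```

```bash
python3 -m creep '[15,-9,0,-0.5,0.2,0,-1,15,-9,0,-0.5,0.2,0,-1,0,0,0,0,0,0,-1,0,0,0,0,0,0,-1]'>/dev/null; cat > fl.py <<'E'
from h import *
import pickle
def run(name):
    goal([.520,.348,.056],94)
    s=manip.read_state();c=manip.calibration('wrist');im=manip.capture('wrist');cv2.imwrite(f'pics/{name}.png',im);pickle.dump((c,s),open(name+'.pkl','wb'))
    R=Ro.from_euler('xyz',s['tcp_rot'],degrees=True).as_matrix()
    hsv=cv2.cvtColor(im,cv2.COLOR_BGR2HSV)
    wh=((hsv[...,1]<70)&(hsv[...,2]>110)).astype(np.uint8)
    ye=((hsv[...,0]>15)&(hsv[...,0]<35)&(hsv[...,1]>130)&(hsv[...,2]>90)).astype(np.uint8)
    for n,m,A0 in(('white',wh,2500),('yellow',ye,300)):
        for ct in cv2.findContours(m,cv2.RETR_EXTERNAL,cv2.CHAIN_APPROX_SIMPLE)[0]:
            if cv2.contourArea(ct)>A0:
                print(n,cv2.contourArea(ct),'bbox',cv2.boundingRect(ct),'minrect',cv2.minAreaRect(ct))
    return c,s,R,im
E
python3 -c "
from fl import *
run('w11')
p=cv2.imread('pics/w11.png')"
```

```text
t 14.5833 eef [0.518  0.3506 0.3853] w 0.024086463605591957 F [ 0.5018 -0.2227  0.5401] j7 -133.76027498170967
shift tool now [174.606    2.7759  -2.0133] turn [0.27   0.076  0.0151] shift final axes [174.6092   2.7209  -1.7946] world [   1.98     -2.589  -174.6092]
white 3214.0 bbox (342, 208, 103, 74) minrect ((393.0, 244.5), (73.0, 102.0), 90.0)
white 15133.5 bbox (210, 47, 285, 217) minrect ((352.0, 155.0), (216.0, 284.0), 90.0)
white 9084.0 bbox (0, 0, 61, 215) minrect ((30.0, 107.0), (214.0, 60.0), 90.0)
yellow 533.5 bbox (251, 112, 58, 11) minrect ((279.5, 117.0), (10.0, 57.0), 90.0)
yellow 2196.5 bbox (291, 85, 142, 17) minrect ((361.5, 93.0), (16.0, 141.0), 90.0)
```

View pics/w11.png

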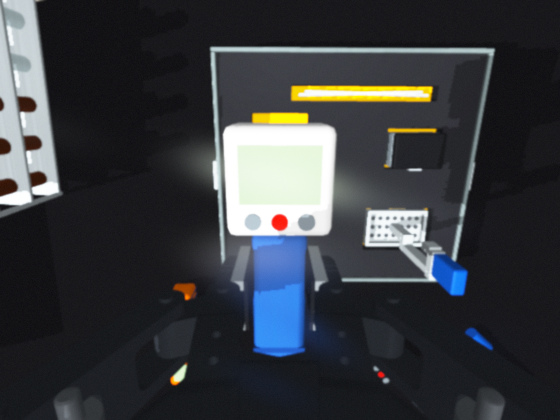

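The thermometer is held straight, with its head at cols 225–336, rows 124–235. Behind it the cutout's far edge shows at row 112, cols 251–309. The hanger is still upright.

```bash
cat > an.py <<'E'
from fl import *
def an(name,head,far):
    c,s=pickle.load(open(name+'.pkl','rb'));R=Ro.from_euler('xyz',s['tcp_rot'],degrees=True).as_matrix()
    L=np.array([[.068,.024,.015],[.068,-.024,.015],[.018,-.024,.015],[.018,.024,.015]]) # thermo frame
    # thermo in tool: x_t=-tool z, z_t=-tool x, y_t=-tool y ; unknown: tool pos of mid, yaw, pitch
    B=np.array([[0,0,-1],[0,-1,0],[-1,0,0]],float)
    def f(p):
        M=B@Ro.from_euler('zy',[p[3],p[4]]).as_matrix()
        P=(L@M.T+p[:3])@R.T+s['eef_pos'];return np.r_[(proj(c,P)-head).ravel(),p[4]*200]
    o=least_squares(f,[.17,0,0,0,0]);M=R@B@Ro.from_euler('zy',o.x[3:]).as_matrix()
    mid=R@o.x[:3]+s['eef_pos'];print('tool xyz',o.x[:3],'yaw,pitch',np.degrees(o.x[3:]),'res',np.abs(o.fun).max())
    print('mid',mid,'x dir',M[:,0],'yaw',np.degrees(np.arctan2(M[1,0],M[0,0])),'zdir',M[:,2])
    a,b=[ray(c,q,.04) for q in far];m=(a+b)/2;ex=np.array([np.cos(np.radians(4)),np.sin(np.radians(4))])
    print('cutout far edge',a,b,np.linalg.norm(a-b),'-> mid',m[:2]-ex*.072)
E
python3 -c "
from an import *
an('w11',np.array([[224.5,123.5],[334.5,123.5],[336.5,235.5],[225.5,235.5]]),[(251,112.5),(309,112.5)])"
```

```text
tool xyz [ 0.1769  0.0011 -0.0001] yaw,pitch [0.4373 0.1651] res 3.871743072346135
mid [0.518  0.3495 0.2084] x dir [ 0.9966  0.0821 -0.0042] yaw 4.707394734955941 zdir [0.0042 0.     1.    ]
cutout far edge [0.5891 0.3833 0.04  ] [0.5933 0.3267 0.04  ] 0.05678057474321976 -> mid [0.5194 0.35  ]
```

```bash
python3 -m creep '[20,0.5,-1.5,0.5,0,0,-1,25,0,0,0,0,0,-1,25,0,0,0,0,0,-1,20,0,0,0,0,0,-1,10,0,0,0,0,0,-1]'>/dev/null;python3 -m creep '[0,0,0,0,0,0,-1]'>/dev/null; python3 -c "
from h import *
goal([.5195,.350,.218-.1547],93.8)"
```

```text
t 15.1333 eef [0.5249 0.3422 0.2874] w 0.024348745481137715 F [-0.3176 -0.6937 -1.039 ] j7 -137.1216048553663
shift tool now [69.3686 -8.3027  5.562 ] turn [-0.8268 -0.4426 -0.1751] shift final axes [69.4342 -8.1661  4.9071] world [ -5.4375   7.823  -69.4342]
```

```bash
python3 -m creep '[8,-4,2.5,-0.4,-0.3,-0.1,-1,8,-4,2.5,-0.4,-0.2,-0.1,-1,8,0,0,0,0,0,-1,6,0,0,0,0,0,-1,0,0,0,0,0,0,-1]'>/dev/null;python3 -m creep '[0,0,0,0,0,0,-1]'>/dev/null; python3 -c "
from an import *
goal([.5195,.350,.218-.1547],93.8)
run('w12')"
```

```text
t 15.6333 eef [0.5217 0.3502 0.2594] w 0.023959606043865853 F [-0.0335  0.2517 -0.9095] j7 -137.97493412503462
shift tool now [41.3888  0.2295  2.3606] turn [-0.1258 -0.2687  0.1883] shift final axes [41.3999  0.0885  2.1668] world [ -2.1562  -0.2319 -41.3999]
t 15.6333 eef [0.5217 0.3502 0.2594] w 0.023959606043865853 F [-0.0335  0.2517 -0.9095] j7 -137.97493412503462
shift tool now [48.6837  2.2815  2.024 ] turn [-0.3258 -0.269   0.1879] shift final axes [48.6999  2.1109  1.8078] world [ -1.6562  -2.2319 -48.6999]
white 6732.5 bbox (414, 269, 146, 124) minrect ((502.63482666015625, 307.08428955078125), (185.6056365966797, 85.32984161376953), 32.00538635253906)
white 12305.0 bbox (209, 124, 130, 113) minrect ((273.5145568847656, 179.5614471435547), (112.24974060058594, 128.61807250976562), 89.21517944335938)
white 5085.0 bbox (158, 6, 402, 293) minrect ((360.73895263671875, 150.5517578125), (289.4714660644531, 401.0605773925781), 89.09062194824219)
yellow 321.5 bbox (456, 143, 74, 6) minrect ((492.5, 145.5), (5.0, 73.0), 90.0)
yellow 3465.5 bbox (297, 74, 232, 27) minrect ((412.5167236328125, 86.90960693359375), (25.53410530090332, 231.12635803222656), 89.60211181640625)
```

```bash
python3 -m creep '[5,0,0.5,-0.1,-0.4,0.2,-1,5,0,0.3,0,-0.3,0,-1,4,0,0,0,0,0,-1,4,0,0,0,0,0,-1,0,0,0,0,0,0,-1]'; python3 -c "
from an import *
goal([.5195,.350,.218-.1547],93.8)
run('w13')"
```

```text
clock: 16.1
eef_pos: [0.5213, 0.3508, 0.2413]
tcp_rot: [-7.4, 89.6, 176.4]
contact_force: [0.1, 0.6, -1.5]
width: 0.024
t 16.1 eef [0.5213 0.3508 0.2413] w 0.024002443643416783 F [ 0.0719  0.5625 -1.5447] j7 -138.278622116118
shift tool now [23.2654  0.6635  1.7117] turn [-0.0208  0.3547  0.0461] shift final axes [23.2549  0.6441  1.856 ] world [ -1.8092  -0.7657 -23.2549]
t 16.1 eef [0.5213 0.3508 0.2413] w 0.024002443643416783 F [ 0.0719  0.5625 -1.5447] j7 -138.278622116118
shift tool now [30.5614  2.6979  1.2995] turn [-0.2208  0.3546  0.0468] shift final axes [30.5549  2.6676  1.4989] world [ -1.3092  -2.7657 -30.5549]
white 6106.5 bbox (426, 279, 134, 113) minrect ((507.73529052734375, 312.941162109375), (168.2401123046875, 81.46183013916016), 30.963756561279297)
white 12276.0 bbox (210, 124, 129, 113) minrect ((274.0079650878906, 179.5820770263672), (112.19495391845703, 127.6318588256836), 89.21517944335938)
yellow 344.0 bbox (476, 142, 79, 6) minrect ((515.0, 144.5), (5.0, 78.0), 90.0)
yellow 607.0 bbox (230, 116, 100, 9) minrect ((279.5, 120.0), (98.99998474121094, 7.999999046325684), -0.0)
yellow 4129.5 bbox (300, 65, 257, 29) minrect ((427.9986267089844, 78.72938537597656), (27.78829002380371, 256.1305847167969), 89.70466613769531)
```

```bash
python3 -c "
from an import *
an('w13',np.array([[224.5,123.5],[334.5,123.5],[336.5,235.5],[225.5,235.5]]),[(230,116),(330,116)])"
```

```text
tool xyz [ 0.1769  0.0011 -0.0001] yaw,pitch [0.4416 0.1651] res 3.87141274998919
mid [0.5204 0.3497 0.0643] x dir [ 0.9972  0.0736 -0.0091] yaw 4.221086121458647 zdir [ 0.0091 -0.0002  1.    ]
cutout far edge [0.5892 0.3814 0.04  ] [0.5927 0.3281 0.04  ] 0.05335484205469778 -> mid [0.5191 0.3497]
```

```bash
python3 -m creep '[3,0,0.6,0,0,0,-1,3,0,0.6,0,0,0,-1,3,0,0,0,0,0,-1,3,0,0,0,0,0,-1]'; python3 -m creep '[3,0,0,0,0,0,-1,3,0,0,0,0,0,-1]'; python3 -c "
from an import *
goal([.5202,.3503,.218-.1547],93.8)"
```

```text
clock: 16.48
eef_pos: [0.5205, 0.3511, 0.2295]
tcp_rot: [-26.1, 89.7, 157.6]
contact_force: [0.1, -1.1, -1.2]
width: 0.0245
clock: 16.65
eef_pos: [0.5209, 0.3509, 0.2245]
tcp_rot: [-0.1, 89.8, -176.3]
contact_force: [-2.8, -3.7, 13.8]
width: 0.0246
t 16.65 eef [0.5209 0.3509 0.2245] w 0.024565156353188268 F [-2.8212 -3.7267 13.7602] j7 -138.96839976367093
shift tool now [6.4931 0.5622 0.6672] turn [-0.0056  0.2186  0.0003] shift final axes [6.4905 0.5621 0.692 ] world [-0.6532 -0.6067 -6.4905]
```

Contact is at about 8 mm above the floor, as expected. I'm pressing now.

```bash
python3 -m creep '[3.5,0.4,0.6,0,0,0,-1,3.5,0.4,0.6,0,0,0,-1]';python3 -m creep '[4,0.4,0.6,0,0,0,-1]';python3 -m creep '[4,0.4,0.6,0,0,0,-1]';python3 -m creep '[4,0.4,0.6,0,0,0,-1]'; python3 -c "
from an import *
goal([.5202,.3503,.218-.1547],93.8)"
```

```text
clock: 16.82
eef_pos: [0.5207, 0.3517, 0.2226]
tcp_rot: [-5.9, 90.0, 177.9]
contact_force: [-4.5, -3.3, 14.0]
width: 0.0244
clock: 16.9
eef_pos: [0.5208, 0.3517, 0.2206]
tcp_rot: [178.8, 89.9, 2.6]
contact_force: [-0.5, -2.1, 4.9]
width: 0.024
clock: 16.98
eef_pos: [0.5208, 0.3516, 0.2181]
tcp_rot: [179.3, 89.8, 3.2]
contact_force: [0.0, -1.9, 5.4]
width: 0.0242
clock: 17.07
eef_pos: [0.5208, 0.3518, 0.2176]
tcp_rot: [165.3, 89.7, -10.8]
contact_force: [-8.9, -8.0, 31.6]
width: 0.0241
t 17.0667 eef [0.5208 0.3518 0.2176] w 0.024119714244511255 F [-8.8646 -7.9964 31.6073] j7 -139.57019937876407
shift tool now [-0.4428  1.5003  0.683 ] turn [ 0.052  -0.2871 -0.075 ] shift final axes [-0.4414  1.5004  0.6839] world [-0.5829 -1.5424  0.4414]
```

```bash
python3 -m creep '[-0.5,0.8,0.5,0,-0.2,0,-1,0,0,0,0,0,0,-1]';python3 -m creep '[0,0,0,0,0,0,-0.2,0,0,0,0,0,0,0.3,0,0,0,0,0,0,1,0,0,0,0,0,0,1,0,0,0,0,0,0,1]';python3 -m creep '[-10,0,0,0,0,0,1,-20,0,0,0,0,0,1,-30,0,0,0,0,0,1,-30,0,0,0,0,0,1,-30,0,0,0,0,0,1]'; python3 -m creep '[-20,0,0,0,0,0,1,0,0,0,0,0,0,1]'; python3 -c "
from h import *
goal([.5202,.3503,.218-.1547],93.8)
s=manip.read_state();c=manip.calibration('wrist');im=manip.capture('wrist');sc=manip.capture('scene')
import pickle;pickle.dump((c,s),open('w14.pkl','wb'));cv2.imwrite('pics/w14f.png',im)
cv2.imwrite('pics/w14.png',np.hstack([cv2.resize(im,(480,360)),cv2.resize(sc[165:280,290:392],(320,360),interpolation=cv2.INTER_CUBIC)]))"
```

```text
clock: 17.23
eef_pos: [0.5207, 0.3511, 0.219]
tcp_rot: [156.2, 89.8, -19.9]
contact_force: [-0.2, -0.2, -0.2]
width: 0.0242
clock: 17.65
eef_pos: [0.5205, 0.3516, 0.2176]
tcp_rot: [-164.4, 89.8, 19.4]
contact_force: [-0.8, -0.2, 0.6]
width: 0.0802
clock: 18.07
eef_pos: [0.5174, 0.3492, 0.3337]
tcp_rot: [28.4, 89.0, -147.7]
contact_force: [0.2, 0.1, 0.3]
width: 0.0856
clock: 18.23
eef_pos: [0.5191, 0.3516, 0.364]
tcp_rot: [14.6, 89.8, -161.5]
contact_force: [0.8, 0.8, 1.3]
width: 0.0853
t 18.2333 eef [0.5191 0.3516 0.364 ] w 0.08532028189045769 F [0.7975 0.7756 1.3049] j7 -134.74643046910816
shift tool now [145.9476   1.2548  -1.4336] turn [ 0.1201  0.1565 -0.041 ] shift final axes [145.9501   1.3566  -1.0377] world [   1.1253   -1.2848 -145.9501]
```

View pics/w14.png

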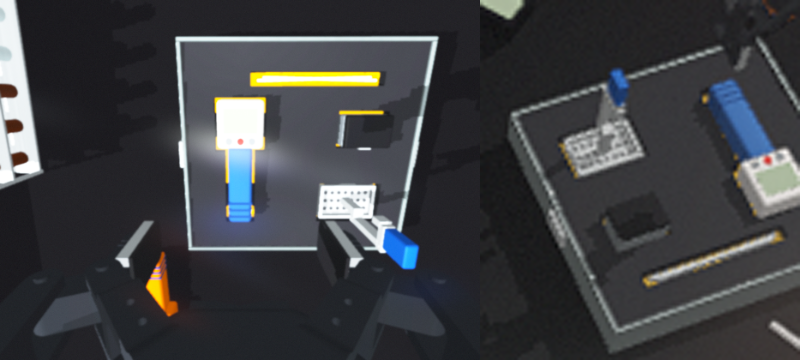

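The thermometer is centred in its cutout and the hanger stands upright. I'll probe and press head and stem end with shut fingers, to prove it is level and fully home.

```bash
python3 -m creep '[10,0,-22,0,0.1,0,-1,25,0,-23,0,0,0,-1,25,0,0,0,0,0,-1,25,0,0,0,0,0,-1,15,0,0,0,0,0,-1]'>/dev/null;python3 -m creep '[0,0,0,0,0,0,-1,0,0,0,0,0,0,-1,0,0,0,0,0,0,-1]'; python3 -c "
from h import *
goal([.564,.352,.229-.1547],93.8)"
```

```text
clock: 19.0
eef_pos: [0.5595, 0.35, 0.2442]
tcp_rot: [32.8, 88.5, -143.2]
contact_force: [-0.0, -0.8, -0.4]
width: -0.0
t 19.0 eef [0.5595 0.35   0.2442] w -1.5613573384710884e-05 F [-0.0172 -0.8423 -0.3755] j7 -135.64764147929208
shift tool now [15.113  -1.9361 -4.9215] turn [ 0.2462  1.2462 -0.807 ] shift final axes [15.2422 -1.7428 -4.5834] world [  4.4578   2.0427 -15.2422]
```

```bash
python3 -m creep '[4,-1,-2,0.2,1.2,-0.8,-1,4,0,0,0,0,0,-1,3,0,0,0,0,0,-1]';python3 -m creep '[2,0,0,0,0,0,-1]';python3 -m creep '[2,0,0,0,0,0,-1]';python3 -m creep '[2,0,0,0,0,0,-1]';python3 -m creep '[2,0,0,0,0,0,-1]'
```

```text
clock: 19.25
eef_pos: [0.5616, 0.3519, 0.2353]
tcp_rot: [-139.3, 89.8, 44.6]
contact_force: [0.2, -0.3, -0.5]
width: 0.0006
clock: 19.33
eef_pos: [0.5617, 0.3521, 0.234]
tcp_rot: [-144.0, 89.8, 39.9]
contact_force: [0.5, 0.4, -0.2]
width: 0.0002
clock: 19.42
eef_pos: [0.5618, 0.3524, 0.2326]
tcp_rot: [-146.0, 89.7, 37.9]
contact_force: [-1.0, 0.6, 0.4]
width: -0.0
clock: 19.5
eef_pos: [0.5619, 0.3526, 0.2312]
tcp_rot: [-147.0, 89.7, 36.9]
contact_force: [-1.5, 1.1, 2.7]
width: -0.0002
clock: 19.58
eef_pos: [0.5621, 0.353, 0.2302]
tcp_rot: [-148.0, 89.6, 35.9]
contact_force: [-1.5, -0.4, 3.3]
width: -0.0003
```

```bash
python3 -m creep '[3,0,0,0,0,0,-1]';python3 -m creep '[3,0,0,0,0,0,-1]';python3 -m creep '[-5,0,5,0,0,0,-1,-10,0,15,0,0,0,-1,-5,0,25,0,0,0,-1,0,0,25,0,0,0,-1,0,0,17,0,0,0,-1]';python3 -m creep '[0,0,0,0,0,0,-1]'; python3 -c "
from h import *
goal([.474,.346,.229-.1547],93.8)"
```

```text
clock: 19.67
eef_pos: [0.5623, 0.3534, 0.2297]
tcp_rot: [-158.7, 89.7, 25.2]
contact_force: [-6.4, -6.7, 20.8]
width: -0.0001
clock: 19.75
eef_pos: [0.5623, 0.3538, 0.2298]
tcp_rot: [-179.8, 89.7, 4.1]
contact_force: [-5.8, -4.1, 16.4]
width: -0.0001
clock: 20.17
eef_pos: [0.478, 0.3471, 0.2524]
tcp_rot: [-165.1, 89.2, 18.4]
contact_force: [-0.4, 0.9, -0.7]
width: 0.0002
clock: 20.25
eef_pos: [0.474, 0.3479, 0.2523]
tcp_rot: [-164.9, 89.4, 18.8]
contact_force: [-1.1, 0.8, 0.1]
width: 0.0001
t 20.25 eef [0.474  0.3479 0.2523] w 7.840738047735345e-05 F [-1.089   0.7895  0.0839] j7 -141.14608422058444
shift tool now [23.2635  1.973   0.3914] turn [-0.1005 -0.5931  0.159 ] shift final axes [23.2717  1.9079  0.1539] world [ -0.0271  -1.9139 -23.2717]
```

The head is hard down at 0.2297, against 0.229 for fully home. Next is the stem end.

```bash
python3 -m creep '[6,1,0,-0.1,-0.5,0.1,-1,6,1,0,0,0,0,-1,5,0,0,0,0,0,-1,2,0,0,0,0,0,-1]';python3 -m creep '[3,0,0,0,0,0,-1]';python3 -m creep '[3,0,0,0,0,0,-1]';python3 -m creep '[3,0,0,0,0,0,-1]'
```

```text
clock: 20.58
eef_pos: [0.4765, 0.346, 0.2325]
tcp_rot: [-154.0, 89.7, 29.8]
contact_force: [-0.5, -1.6, -0.6]
width: -0.0003
clock: 20.67
eef_pos: [0.4774, 0.3458, 0.2294]
tcp_rot: [-154.3, 89.7, 29.4]
contact_force: [-11.5, -5.7, 35.5]
width: -0.0002
clock: 20.75
eef_pos: [0.4778, 0.3465, 0.2294]
tcp_rot: [144.5, 89.9, -31.9]
contact_force: [-12.3, -9.1, 40.2]
width: -0.0001
clock: 20.83
eef_pos: [0.4781, 0.347, 0.2295]
tcp_rot: [86.8, 89.8, -89.6]
contact_force: [-7.5, -5.7, 21.0]
width: 0.0003
```

Stem end 0.2294 and head 0.2297, so it is level and home. I'm retreating and checking everything by camera numbers.

```bash
python3 -m creep '[-10,0,0,0,0,0,-1,-35,0,0,0,0,0,-1,-40,0,0,0,0,0,-1,-40,0,0,0,0,0,-1,-40,0,0,0,0,0,-1]';python3 -m creep '[-30,0,10,0,0,0,-1,0,10,30,0,0,0,-1,0,10,20,0,0,0,-1,0,0,0,0,0,0,-1,0,0,0,0,0,0,-1]'; python3 - <<'E'
from h import *
T=manip.calibration('top');S=manip.calibration('scene')
obs=[];ims={}
for n,c in(('top',T),('scene',S)):
    im=manip.capture(n);ims[n]=im;h=cv2.cvtColor(im,cv2.COLOR_BGR2HSV)
    m=((h[...,0]>100)&(h[...,0]<130)&(h[...,1]>140)&(h[...,2]>90)).astype(np.uint8)
    u0=proj(c,[.481,.219,.144])[0];_,lab,st,ce=cv2.connectedComponentsWithStats(m)
    k=1+np.argmin(np.linalg.norm(ce[1:]-u0,axis=1));print(n,'pred',u0,'found',ce[k],st[k]);obs.append((c,ce[k]))
print('tab',tri(obs))
s0={n:cv2.imread(f'pics/{n}0.png') for n in ims}
c=np.hstack([cv2.resize(ims['scene'][150:330,100:420],(640,360),interpolation=cv2.INTER_CUBIC)]);cv2.imwrite('pics/fin.png',c)
s=manip.read_state();print(s['clock'],s['eef_pos'],s['contact_force'])
E
```

```text
clock: 21.25
eef_pos: [0.4793, 0.3443, 0.3886]
tcp_rot: [37.7, 88.5, -139.0]
contact_force: [-0.2, 0.1, 0.3]
width: 0.0002
clock: 21.67
eef_pos: [0.4264, 0.3235, 0.4343]
tcp_rot: [158.0, 89.9, -19.0]
contact_force: [-0.5, -0.4, 0.3]
width: -0.0003
top pred [224.8855 201.6148] found [223.8636 199.7273] [222 197   4   7  22]
scene pred [332.6533 191.5338] found [333.6346 192.0385] [331 187   7  12  52]
tab [0.4862 0.2205 0.1486]
21.7667 [0.4268 0.3237 0.4336] [ 0.2286 -0.2919 -0.0251]
```

View pics/fin.png

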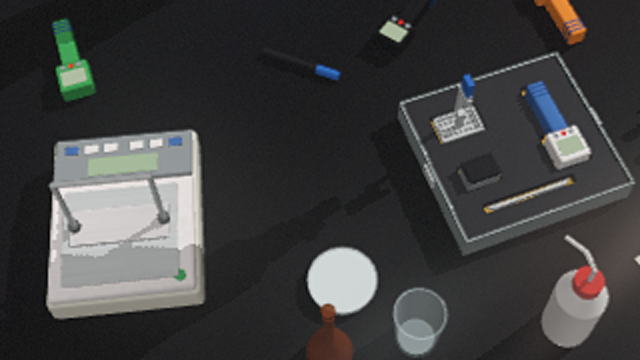

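The final view shows the balance with an empty crossbar and the hanger and thermometer in the tray. Box, dish, beaker and flask look in place. The coarse tab triangulation gives 148.6 mm against 144 mm if home. That is ambiguous at this resolution, so I'll probe the tab top gently with shut fingers. Home would be eef z ≈ 0.3315.

```bash
python3 -m creep '[0,30,-12,0,0,0,-1,5,30,-13,0,0,0,-1,10,30,-13,0,0,0,-1,10,16,-8,0,0,0,-1,10,0,0,0,0,0,-1]'>/dev/null;python3 -m creep '[20,0,0,0,0,0,-1,10,0,0,0,0,0,-1,0,0,0,0,0,0,-1,0,0,0,0,0,0,-1]'; python3 -c "
from h import *
goal([.482,.219,.3315-.1547],93.8)"
```

```text
clock: 22.52
eef_pos: [0.4861, 0.2208, 0.3593]
tcp_rot: [-37.6, 89.5, 145.5]
contact_force: [0.4, 0.9, 1.0]
width: -0.0002
t 22.5167 eef [0.4861 0.2208 0.3593] w -0.00016826539768282693 F [0.4027 0.8774 0.9661] j7 -122.42281403296917
shift tool now [27.8051  1.7196  3.9474] turn [-0.7244  0.4305  0.3359] shift final axes [27.7841  1.5053  4.1766] world [ -4.0676  -1.7788 -27.7841]
```

```bash
python3 -m creep '[6,1,2.5,-0.7,0.4,0.3,-1,5,0.5,1.5,0,0,0,-1,4,0,0,0,0,0,-1]';python3 -m creep '[3,0,0,0,0,0,-1,2.5,0,0,0,0,0,-1]';python3 -m creep '[2.5,0,0,0,0,0,-1]';python3 -m creep '[2.5,0,0,0,0,0,-1]';python3 -m creep '[2.5,0,0,0,0,0,-1]'
```

```text
clock: 22.77
eef_pos: [0.4815, 0.2227, 0.3452]
tcp_rot: [-134.3, 89.8, 49.9]
contact_force: [-0.7, -0.4, -0.0]
width: 0.0002
clock: 22.93
eef_pos: [0.4809, 0.2238, 0.3397]
tcp_rot: [-140.3, 89.7, 44.0]
contact_force: [-0.8, 0.2, -0.2]
width: 0.0001
clock: 23.02
eef_pos: [0.4809, 0.2241, 0.3373]
tcp_rot: [-143.2, 89.7, 41.1]
contact_force: [-0.3, 0.1, -0.0]
width: -0.0002
clock: 23.1
eef_pos: [0.4809, 0.2243, 0.3348]
tcp_rot: [-145.3, 89.6, 39.0]
contact_force: [-0.3, -0.8, -0.6]
width: 0.0002
clock: 23.18
eef_pos: [0.4815, 0.2248, 0.3334]
tcp_rot: [-149.2, 89.5, 35.1]
contact_force: [-1.0, -0.1, 8.9]
width: -0.0
```

```bash
python3 -m creep '[-4,3,0,-0.2,0,0.3,-1,0,2,0,0,0.3,0,-1,0,0,0,0,0,0,-1]';python3 -c "
from h import *
goal([.482,.219,.3315-.1547],93.8)";python3 -m creep '[2,0,0,0,0,0,-1,2.5,0,0,0,0,0,-1]';python3 -m creep '[2,0,0,0,0,0,-1]';python3 -m creep '[2,0,0,0,0,0,-1]';python3 -m creep '[2.2,0,0,0,0,0,-1]'
```

```text
clock: 23.43
eef_pos: [0.4824, 0.2196, 0.3381]
tcp_rot: [177.6, 89.1, 2.1]
contact_force: [-0.2, 0.0, 0.5]
width: 0.0
t 23.4333 eef [0.4824 0.2196 0.3381] w 4.671066937995326e-05 F [-0.2408  0.033   0.5121] j7 -122.54320901726658
shift tool now [6.5512 0.5401 0.5766] turn [ 0.7094 -0.8538 -0.031 ] shift final axes [6.5587 0.5502 0.4722] world [-0.4347 -0.5802 -6.5587]
clock: 23.6
eef_pos: [0.4828, 0.2191, 0.3339]
tcp_rot: [177.8, 89.1, 2.2]
contact_force: [0.6, 0.5, -0.4]
width: -0.0001
clock: 23.68
eef_pos: [0.4833, 0.2193, 0.3326]
tcp_rot: [179.5, 89.0, 4.0]
contact_force: [-2.6, -1.7, 12.7]
width: 0.0002
clock: 23.77
eef_pos: [0.4841, 0.2195, 0.3326]
tcp_rot: [177.9, 88.9, 2.3]
contact_force: [-4.1, -2.7, 17.7]
width: -0.0001
clock: 23.85
eef_pos: [0.485, 0.2198, 0.3329]
tcp_rot: [176.1, 88.7, 0.5]
contact_force: [-2.7, -2.9, 14.2]
width: -0.0
```

The tab is hard at 0.3326 under 13–18 N with no give, i.e. tab top 159 mm against 158 mm for home, so it is seated. I'm lifting clear, doing a final check, and handing in.

```bash
python3 -m creep '[-5,0,0,0,0,0,-1,-15,0,0,0,0,0,-1,-30,0,0,0,0,0,-1,-30,0,0,0,0,0,-1,-20,0,0,0,0,0,-1]';python3 -m creep '[0,0,40,0,0,0,-1,0,0,30,0,0,0,-1,0,0,0,0,0,0,-1,0,0,0,0,0,0,-1]'; python3 - <<'E'
from h import *
im=manip.capture('wrist');sc=manip.capture('scene')
cv2.imwrite('pics/end.png',np.hstack([cv2.resize(im,(440,330)),cv2.resize(sc[150:270,270:400],(357,330),interpolation=cv2.INTER_CUBIC)]))
E
```

```text
clock: 24.27
eef_pos: [0.481, 0.2182, 0.4296]
tcp_rot: [141.3, 89.5, -34.3]
contact_force: [1.0, -0.2, -0.2]
width: 0.0003
clock: 24.6
eef_pos: [0.4115, 0.2139, 0.4343]
tcp_rot: [177.3, 88.9, 1.7]
contact_force: [1.1, 0.1, -0.6]
width: 0.0
```

View pics/end.png

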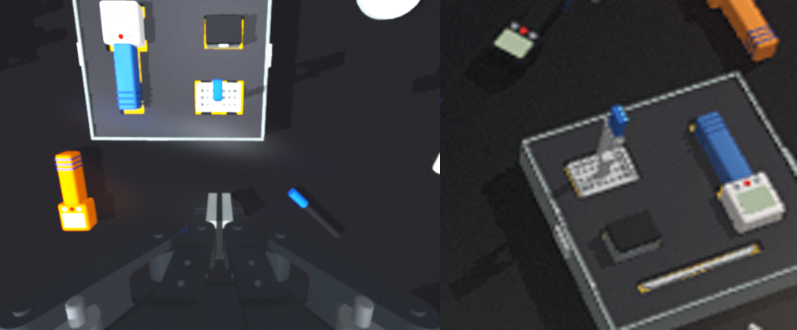

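The final view shows the hanger upright in its cutout at (219,97), with yellow on both sides. The thermometer is straight in the T at (125,50), the box is in place and the gripper is free.

```bash
python3 -c "
from bench import manip
print(manip.close_job())"
```

```text
the job is handed in; nothing more can be done
None
```

The kit is packed and handed in at about 25 s of the 72 s. The hanger is off the crossbar and pressed into its cutout. The thermometer is pressed into its own, display up.

**Hanger:** I raised it about 22 mm and drew it out about 105 mm level. Wrist force read about 1 N or less while raising and drawing; as the fingers closed on the tab it read up to 6.3 N sideways, still under the 12 N limit. Pressed into the cutout it came to a repeatable hard stop, and in the last pictures it stands upright.

**Thermometer:** Probing with shut fingers gave 0.2297 at the head and 0.2294 m at the stem end, against 0.229 m for fully home, so it is level and down.

**Checks that disagreed:**
- **Hanger height:** A coarse two-camera measurement put the hanger tab 4–5 mm high. An early wrist-camera estimate of the pan's height below the gripper also left it about 4 mm high. A fingertip probe of the tab top gave 159 mm against 158 mm, with no give at 13–18 N. I took the probe as decisive.
- **Pressing force:** Readings rose to about 42 N on the hanger and 40 N on the thermometer when they bottomed out, above the 8–18 N needed. That load was on the hanger through the grip and on the thermometer through the shut fingertips.

The weight box, dish and beaker, and what showed of the flask, look unmoved in the last pictures they appear in. I compared these by eye, not by measurement. I viewed 16 pictures, over the budget of 10.

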